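# Clip the stencil and raise the biscuit on the cam

## Robot

A 6-joint arm with a two-finger parallel gripper is mounted at the origin on the work surface. World frame = base frame: x ahead of the robot, y to its left, z up, the work surface at z = 0. Lengths are in m, angles in rad, forces in N, time in s.
With the tool pointing down it reaches from about 0.25 to 0.725 m from the base axis. Payload 4 kg.
Tool frame: the origin (TCP) lies at the very end of the fingers, on their centre line; the grasp point (between the pads) lies 19 mm behind it (arm.hold_point_z is the x of the grasp point in the tool frame, in m); x points along the fingers, y is the direction in which the jaws open and shut, and the axes are right-handed (so a half turn about x gives the same grasp; the last joint's range is limited). The gripper opens to 85 mm and grips with 20 to 120 N. Pads are 22 mm wide; open, the fingers measure 114 mm over their backs; the gripper's body (76 mm by 85 mm) begins 54 mm behind the grasp point. The pads swing forward as they close: fully open they stand 13 mm farther back than shut.
Start: joints at [-1.171, 0.241, 0.005, 1.335, 0, 1.571], TCP at [0.195, -0.461, 0.194] pointing down, gripper open.
Joint ranges: [-2.72, 2.72], [-1.05, 1.87], [-1.09, 1.28], [-1.99, 2.15], [-1.42, 1.44], [-3.14, 3.14]. Speed limits (rad/s): [2.79, 2.79, 3.14, 3.14, 3.14, 3.14].

## Interface

Orientations are given as a unit quaternion [x, y, z, w].
In Python, from bench import arm gives the robot as it stands. The module is installed in compiled form; this text tells all that it offers.
- The arm moves only by the tool play_rows, never from a script. Its argument "plan" is one flat list of numbers, 7 for each row, row after row: the shift along the tool's x, y, z in cm, then the turn, a rotation vector about the tool's x, y, z in degrees, then the opening in per cent of the stroke, from 0 (shut) to 100 (fully open). A call has 1 to 5 rows; each row is the pose to reach, as a shift and turn from the pose measured when the call began, along the tool's axes at that moment; what a row does not reach only later rows make up. A row lasts 1/12 s, in which the tool goes at most 41.7 mm and 7.16 degrees, less where a joint would pass 70% of its speed; a pose out of reach is approached as far as the arm can. A call with a gripper value outside its range is refused whole. The fingers move at their own pace and stop on an object; the grip force is fixed at half the most. Time passes only in rows, so rows that repeat a pose let the fingers close. It gives the time, the measured TCP pose, the force and the opening at its end, in the units of the state.
- arm.state(): the state, without advancing time (a new reading comes with each control period).
- arm.snapshot(name): name is "scene" or "top"; returns a dict with "color" (384x512x3 uint8, blue, green, red), "fx", "fy", "cx", "cy" (pixels), "position" and "orientation" of the camera in the world. Camera axes: x right, y down, z forward; pixel columns grow to the right and rows downward; lengths in m; the calibration is good to about 2 mm. A picture is of the moment at which its call begins. There is no depth.
- arm.close_job(): hands the job in, once; it reports no verdict.
The state is a dict: "t": time; "joint_positions": joint angles; "qvel": joint speeds; "effort": joint torques, N m; "tool_pos": TCP position; "ee_rot": TCP orientation; "force": force on the tool from outside, world axes, zero at the start; "ft_torque": the same for the moment, N m; "gripper_width": finger opening in m.
Only numpy, scipy, OpenCV 4.12 (cv2) and the standard library are available. Lean on these libraries where they do the work, as an engineer would, in place of code of your own. Each camera call takes 0.05 s, during which the arm holds its last target.

## Task

Take the sprung clip off its wooden stand and clip it well down over the fence of the stencil press, on the middle of the stencil's upright tab, so that it bites tab and fence together, and let go of it. Then swing the cam lever up by its black handle to its highest lift, straight up against its stop, so that the biscuit sits right under the stencil, and finish while still holding the handle there: the lever falls back if released. Do not shift the stencil or disturb the other things on the table.

Things in the scene. Friction and masses are not known exactly. Their poses are not given: they have to be found in the camera images.
- jig: stencil press fixed to the table: plywood base 150 x 160 mm, two aluminium cheeks (tops 114 mm up) and at the back (+x) an upright fence 5 mm thick, 140 mm wide, top edge 150 mm up. Inside, a white platen with a biscuit rides on a cam; the cam lever is on the -y side. Origin: centre of the base underside; z up, x from the open front to the fence
- clip_place (a point): middle of the top edge of fence plus stencil tab, where the clip goes (fixed in the press at x 61, y 0, z 150 mm). The tab (3 mm) and the fence (5 mm) together are 8 mm thick across the press's x; they rise 33 mm above the flat of the stencil, whose top is 117 mm up
- stencil: loose steel stencil 120 x 132 mm, 3 mm thick, lying on the cheeks over the biscuit, with an upright tab 44 mm wide (along y) that lies against the front face of the fence. Origin: centre of its underside; axes as the press
- biscuit: rectangular biscuit 54 x 64 x 8 mm lying loose in a shallow nest on the platen under the stencil. Origin: centre of its underside, 88 to 91 mm above the table with the platen down and 104 mm at the top of the lift, where 2 mm remain to the stencil
- lever (a joint): angle of the cam lever, rad: 0 level, pointing to the press's front (-x); grows as the handle swings up. The platen rises 10 mm per rad, to 16 mm at the stop at 1.60, the lever straight up: the highest lift. A spring pulls it back, about 7 N at the handle near the top, so it falls back if let go; below about 0.3 friction holds it
- handle: black round handle of the lever, 18 mm diameter, 70 mm long, parallel to the press's y, free to spin on its pin, its far half clear of the lever arm. Origin: its centre, 90 mm from the axle (its own turning about its axis means nothing)
- axle (a point): point of the lever's axle (60 mm above the table) level with the handle's centre: the handle's centre circles it at 90 mm radius in the press's xz plane, from its -x side over the top
- stand: wooden parking stand fixed to the table: base 75 x 70 x 12 mm, upright strip 8 mm thick (x), 64 mm wide (y), top edge 80 mm above the table. The clip starts clipped over the strip. Origin: centre of the underside; z up
- clip: sprung metal clip like a clothes peg, 26 mm wide (along its y), 70 g, jaws down, two tails up. Origin: on the hinge pin, 34 mm above the jaw tips; z up, x across the jaws, y along the pin. It starts with its jaws 22 mm deep over the stand's strip (29 mm is the deepest possible)
- clip_tail (a point): where to squeeze: middle between the two tails, 30 mm above the clip's origin, where they are 39 mm apart outside (tails end 42 mm above the origin). Squeezed along the clip's x until they stop (20 mm apart, about 10 N) the jaws open to 27 mm; let go, it closes
- clip_jaw (a point): middle between the jaw tips, 34 mm below the clip's origin
- clip_front (a joint): opening of the clip, rad: 0 when biting on 8 mm, 0.3 with the tails fully squeezed
- tin: open steel cup, 68 mm across, 75 mm tall, a bystander; origin at the middle of its underside
- jar_a: clear jar with a blue cap, 60 mm across, 85 mm tall, a bystander; origin at the middle of its underside
- jar_b: smaller clear jar with a white cap, 52 mm across, 75 mm tall, a bystander; origin at the middle of its underside
- cutter: thin steel ring cutter, 70 mm across, 25 mm tall, a bystander; origin at the middle of its underside
- spatula: wooden-handled spatula, 280 mm long, lying flat, a bystander; origin at the underside of it
- cookies: pile of round biscuits, 68 mm across, 24 mm tall, a bystander; origin at the middle of its underside
Mind the look-alikes: they are no part of the job. What is meant by the biscuit is not blue or pink, and is the larger of those in its own colour.

How it is judged:
On the way, in this order (a step that is already met when the one before it is completed fails the run):
1. the clip bites tab and fence together, let go, with the lever still low (x of clip_jaw in the frame of jig between 0.052 and 0.07 m and y of clip_jaw in the frame of jig between -0.02 and 0.02 m and z of clip_jaw in the frame of jig below 0.142 m and angle between clip's own z axis and vertical below 0.35 rad and contact force between clip and stencil above 0.5 N and contact force between clip and jig above 0.5 N and contact force between the fingers and clip below 0.1 N and value of joint lever below 0.8 rad), for 0.3 s.
2. the lever is at the highest lift, in the robot's fingers (value of joint lever above 1.46 rad and contact force between the fingers and handle above 1.5 N), for 0.3 s.
At the end, for the whole second after the job is handed in: Clip, let go, bites tab and fence: within 20 mm of the tab's middle, tips 8 mm or more below the edge, upright to 0.35 rad. Lever up to 1.46 rad or more, fingers on its handle with over 1.5 N. Biscuit underside over 101 mm high, within 20 mm of mid-platen. Stencil flat on the cheeks (all of step 2 and x of clip_jaw in the frame of jig between 0.052 and 0.07 m and y of clip_jaw in the frame of jig between -0.02 and 0.02 m and z of clip_jaw in the frame of jig below 0.142 m and angle between clip's own z axis and vertical below 0.35 rad and contact force between clip and stencil above 0.5 N and contact force between clip and jig above 0.5 N and contact force between the fingers and clip below 0.1 N and height (world z) of biscuit above 0.101 m and x of biscuit in the frame of jig between -0.02 and 0.02 m and y of biscuit in the frame of jig between -0.02 and 0.02 m and z of stencil in the frame of jig below 0.118 m and angle between stencil's own z axis and vertical below 0.04 rad); the arm keeps its last pose, push and grip.
It fails at once if the stencil is shifted by more than 10 mm (distance of stencil from where it was at the start of the episode above 0.01 m).
It fails at once if a bystander is moved by more than 40 mm (distance of any of tin, jar_a, jar_b, cutter, spatula, cookies from where it was at the start of the episode above 0.04 m).
It also fails if it takes over 58 s, if anything falls off the work surface, if the arm or the gripper's body presses on something with over 40 N, if the wrist force passes 120 N, or if a joint passes its speed limit or range.

## Working session

There is one attempt and no reset: what is moved stays moved. The work goes in short steps, Python scripts to look and compute and a tool call to move; the robot and the scene stay as the last step left them, time stands still between calls to the robot, and variables do not carry over. Pictures are saved under pics/ and viewed, and the job is handed in when it is done.

Besides the shell and the picture viewer there is one more tool, called after "Emit:" as name(argument=value, ...), one argument or row to a line, values as JSON. play_rows: Moves the arm, as the interface text tells. Its arguments: {"type":"object","properties":{"plan":{"type":"array"}},"required":["plan"]}

```bash
mkdir -p pics
python3 - <<'E'
from bench import arm
import cv2
print(arm.state())
for n in("scene","top"):
    s=arm.snapshot(n); cv2.imwrite(f"pics/{n}0.png",s["color"])
    print({k:v for k,v in s.items() if k!="color"})
print(arm.hold_point_z)
E
```

```text
{'t': 0.0, 'joint_positions': array([-1.17097372e+00,  2.41411190e-01,  3.69355193e-03,  1.33520096e+00,
        2.49536927e-05,  1.57076889e+00]), 'qvel': array([ 1.20856414e-03,  1.68652897e-03, -5.85800282e-04, -3.89781191e-04,
        7.95820756e-05, -8.14618174e-04]), 'effort': array([-1.15441224e-03, -3.72319150e+01,  2.52406329e+01,  1.68197573e-02,
        1.30066919e-04,  9.95373000e-06]), 'tool_pos': array([ 0.19435248, -0.45989246,  0.19330224]), 'ee_rot': array([-0.69288152, -0.14116553,  0.69316221, -0.13969124]), 'force': array([-0.9573313 , -1.06337226, -0.05058745]), 'ft_torque': array([0.00618141, 0.00349381, 0.02589939]), 'gripper_width': 0.08526221468855077}
{'fx': 398.624143561883, 'fy': 398.624143561883, 'cx': 256.49640968449063, 'cy': 198.4633374190718, 'position': array([1.17021256, 0.11252548, 0.77853423]), 'orientation': array([ 0.56035625,  0.73555793, -0.30554112, -0.22715639])}
{'fx': 360.2798128385795, 'fy': 360.2798128385795, 'cx': 254.67554014743996, 'cy': 189.75448383230705, 'position': array([ 0.37881404, -0.04117496,  1.19916067]), 'orientation': array([ 0.71523784, -0.69466999,  0.05449255, -0.05384233])}
-0.0187
```

Run:
```python
import cv2
for n in("scene","top"):
    i=cv2.imread(f"pics/{n}0.png"); cv2.imwrite(f"pics/{n}0b.png",cv2.resize(i,(800,600),interpolation=cv2.INTER_CUBIC))
```

```text
(no output)
```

View pics/scene0b.png

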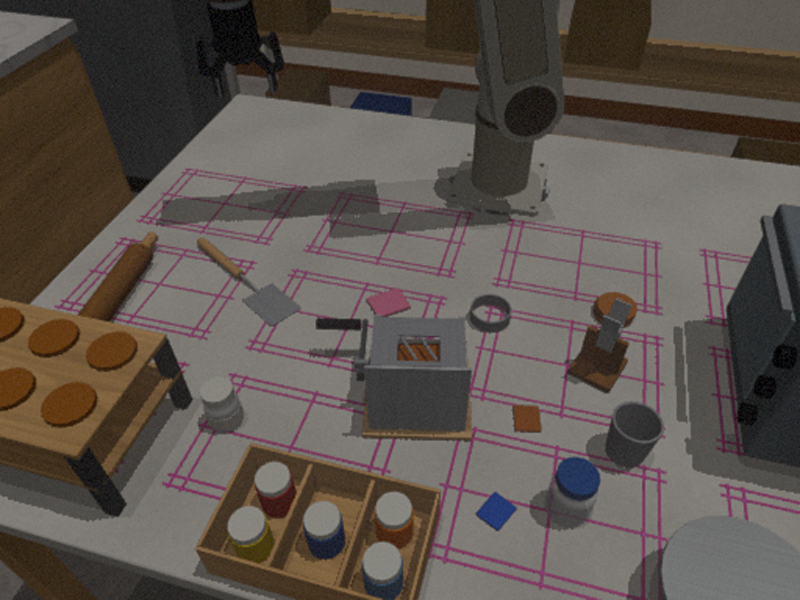

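View pics/top0b.png

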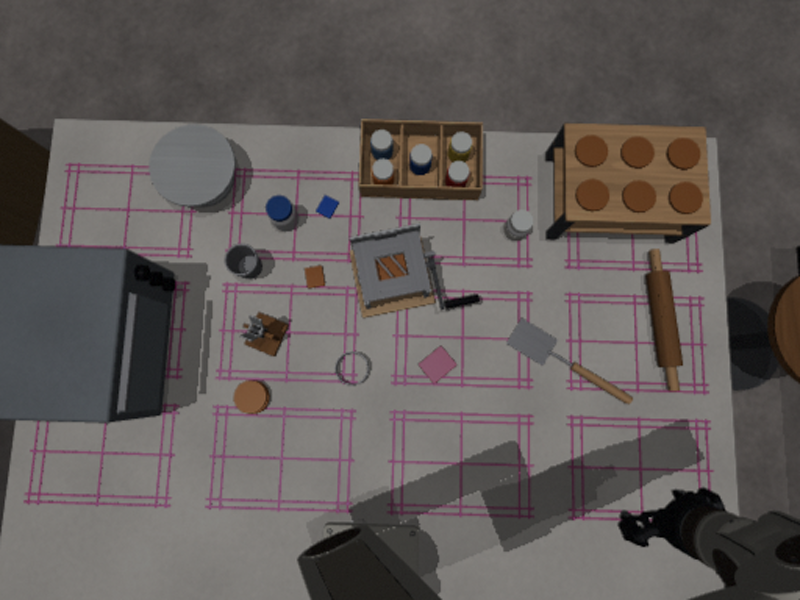

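Run:
```python
import cv2,numpy as np
a=cv2.imread("pics/scene0.png");b=cv2.imread("pics/top0.png")
def up(i,r,c,h,w,s): return cv2.resize(i[r:r+h,c:c+w],None,fx=s,fy=s,interpolation=cv2.INTER_CUBIC)
# top crops: press x:215-320,y:135-210 ; stand 145-195,190-235
c1=up(b,138,215,75,100,8); 
c2=up(b,190,145,50,65,8)
s1=up(a,185,190,105,125,6); s2=up(a,175,355,80,65,8)
for n,i in dict(tp=c1,ts=c2,sp=s1,ss=s2).items(): 
    i=np.clip(i*1.6,0,255).astype('uint8'); cv2.imwrite(f"pics/c_{n}.png",i); print(n,i.shape)
W=np.zeros((600,800,3),'uint8')
x=cv2.imread("pics/c_ts.png");y=cv2.imread("pics/c_ss.png")
y=y[:600,:]; x=cv2.resize(x,(280,215));
cv2.imwrite("pics/c_tp.png",cv2.imread("pics/c_tp.png"))
```

```text
tp (600, 800, 3)
ts (400, 520, 3)
sp (630, 750, 3)
ss (640, 520, 3)
```

View pics/c_tp.png

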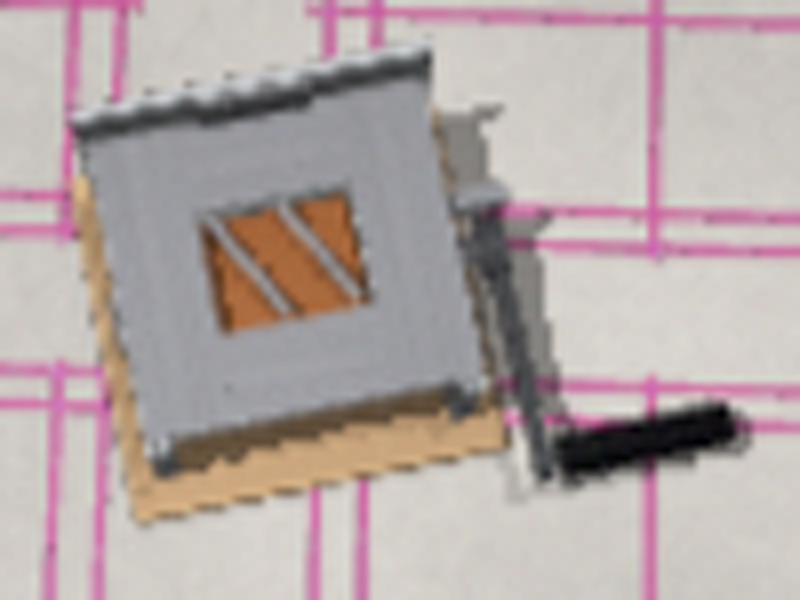

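View pics/c_ts.png

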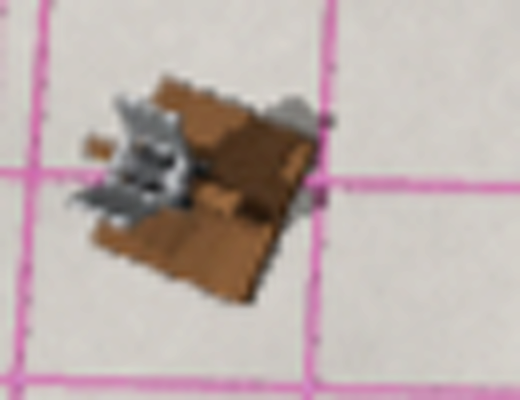

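View pics/c_sp.png

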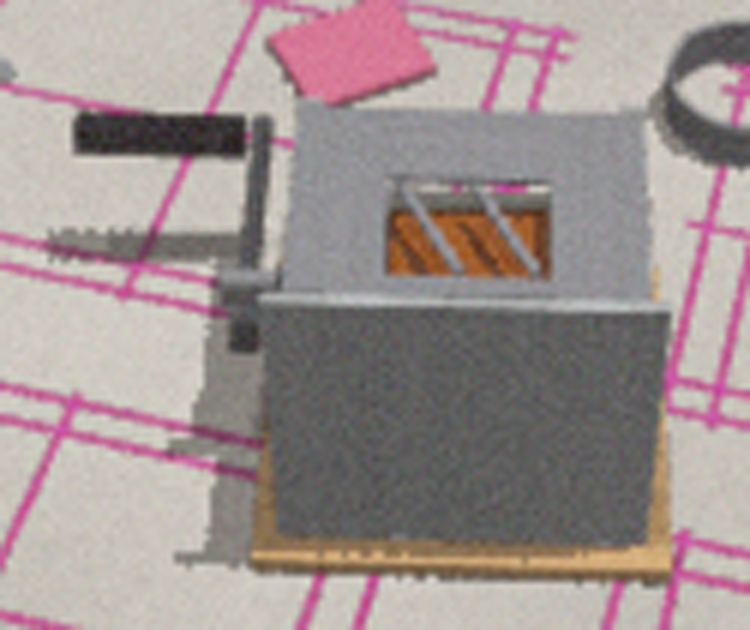

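Run:
```python
import cv2
i=cv2.imread("pics/c_ss.png");cv2.imwrite("pics/c_ss2.png",i[:600])
```

```text
(no output)
```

View pics/c_ss2.png

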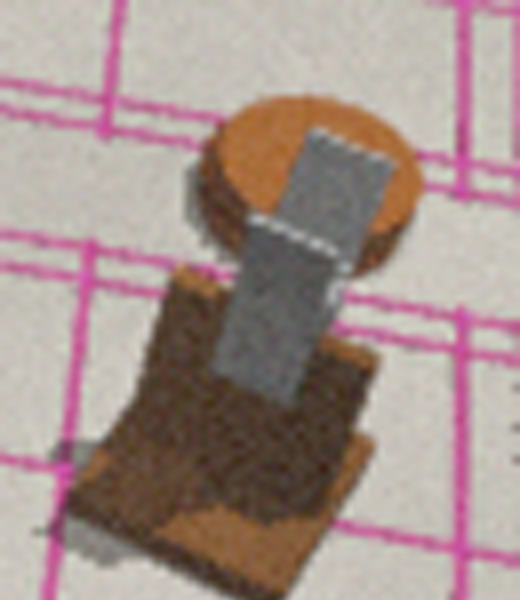

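```bash
cat > h.py <<'E'
import numpy as np
from scipy.spatial.transform import Rotation as R
CAL={'scene':dict(f=398.624143561883,cx=256.49640968449063,cy=198.4633374190718,p=np.array([1.17021256,0.11252548,0.77853423]),q=[0.56035625,0.73555793,-0.30554112,-0.22715639]),
'top':dict(f=360.2798128385795,cx=254.67554014743996,cy=189.75448383230705,p=np.array([0.37881404,-0.04117496,1.19916067]),q=[0.71523784,-0.69466999,0.05449255,-0.05384233])}
def ray(n,u,v):
    c=CAL[n]; return c['p'],R.from_quat(c['q']).apply([(u-c['cx'])/c['f'],(v-c['cy'])/c['f'],1])
def onz(n,u,v,z):
    p,d=ray(n,u,v); return p+d*(z-p[2])/d[2]
def proj(n,X):
    c=CAL[n]; x=R.from_quat(c['q']).inv().apply(np.array(X)-c['p']); return np.array([x[0]/x[2]*c['f']+c['cx'],x[1]/x[2]*c['f']+c['cy']])
def tri(a,b):
    p,d=ray('scene',*a);q,e=ray('top',*b)
    s,t=np.linalg.lstsq(np.c_[d,-e],q-p,rcond=None)[0]
    A,B=p+s*d,q+t*e
    return (A+B)/2,np.linalg.norm(A-B)
TP=lambda u,v:(215+(u+.5)/8-.5,138+(v+.5)/8-.5)
TS=lambda u,v:(145+(u+.5)/8-.5,190+(v+.5)/8-.5)
SP=lambda u,v:(190+(u+.5)/6-.5,185+(v+.5)/6-.5)
SS=lambda u,v:(355+(u+.5)/8-.5,175+(v+.5)/8-.5)
E
python3 - <<'E'
from h import *
np.set_printoptions(precision=4,suppress=True)
for nm,P in [('fenceS',[SP(262,298),SP(670,309)])]:
    a,b=[onz('scene',*p,.15) for p in P]; d=b-a; print(nm,a,b,np.linalg.norm(d),np.degrees(np.arctan2(d[1],d[0])))
a,b=[onz('top',*p,.15) for p in (TP(78,115),TP(430,50))]; d=a-b; print('fenceT',a,b,np.linalg.norm(d),np.degrees(np.arctan2(d[1],d[0])))
a,b=[onz('top',*p,.012) for p in (TP(138,520),TP(507,450))]; d=a-b; print('baseT',a,b,np.linalg.norm(d),np.degrees(np.arctan2(d[1],d[0])))
a,b=[onz('scene',*p,.012) for p in (SP(252,555),SP(672,568))]; d=b-a; print('baserearS',a,b,np.linalg.norm(d),np.degrees(np.arctan2(d[1],d[0])))
print('handle outer',tri(SP(75,133),TP(738,428)),'inner',tri(SP(245,135),TP(560,455)))
for z in [.134]:
    for p in (SS(315,130),SS(395,160),SS(252,216),SS(348,262)): print('tail',onz('scene',*p,z))
a,b=[onz('scene',*p,.08) for p in (SS(180,272),SS(378,350))]; d=b-a; print('strip',a,b,np.linalg.norm(d),np.degrees(np.arctan2(d[1],d[0])))
E
```

```text
fenceS [ 0.6827 -0.0781  0.15  ] [0.6511 0.0565 0.15  ] 0.13831769072915592 103.21010235633248
fenceT [0.6528 0.0544 0.15  ] [ 0.6819 -0.0767  0.15  ] 0.13430843209978202 102.48634920550167
baseT [0.5171 0.0349 0.012 ] [ 0.5509 -0.1174  0.012 ] 0.15603140643808408 102.50792168056779
baserearS [ 0.6963 -0.0849  0.012 ] [0.6602 0.0691 0.012 ] 0.15816497789155523 103.19663701894167
handle outer (array([ 0.5545, -0.2053,  0.0664]), np.float64(0.0006721099594898533)) inner (array([ 0.5411, -0.135 ,  0.0708]), np.float64(0.0008076662469436579))
tail [0.4492 0.2357 0.134 ]
tail [0.4559 0.2581 0.134 ]
tail [0.4894 0.2198 0.134 ]
tail [0.5007 0.2463 0.134 ]
strip [0.462  0.2092 0.08  ] [0.4789 0.267  0.08  ] 0.06018430216362116 73.73248290912825
```

```bash
cat >> h.py <<'E'
def goal(st,pos,yaw,tilt=0):
    """yaw deg: direction of tool y in world (mod 180), tool x down"""
    Rc=R.from_quat(st['ee_rot']); best=None
    for y in (yaw,yaw+180):
        yy=np.array([np.cos(np.radians(y)),np.sin(np.radians(y)),0]);xx=np.array([0,0,-1.]);zz=np.cross(xx,yy)
        Rt=R.from_matrix(np.c_[xx,yy,zz]); rv=(Rc.inv()*Rt).as_rotvec(degrees=True)
        if best is None or np.linalg.norm(rv)<np.linalg.norm(best): best=rv
    return Rc.inv().apply(np.array(pos)-st['tool_pos'])*100,best
def show(pos,yaw):
    from bench import arm
    st=arm.state(); a,b=goal(st,pos,yaw)
    print('t %.2f'%st['t'],'pos',st['tool_pos'].round(4),'F',st['force'].round(1),'w',round(st['gripper_width'],4),'q',st['joint_positions'].round(2))
    print('shift cm',a.round(2),'rot deg',b.round(1),'dist',np.linalg.norm(a).round(2)); return st
E
python3 - <<'E'
from h import *
st=show((.472,.239,.19),-17)
print(R.from_quat(st['ee_rot']).as_matrix().round(3))
E
```

```text
t 0.10 pos [ 0.1944 -0.46    0.1934] F [ 0.6  0.2 -0.5] w 0.0856 q [-1.17  0.24  0.    1.34 -0.    1.57]
shift cm [  0.44 -53.58 -52.78] rot deg [-50.1  -0.    0.1] dist 75.21
[[-0.001  0.389 -0.921]
 [ 0.002 -0.921 -0.389]
 [-1.    -0.002  0.   ]]
```

Emit:
play_rows(
  plan=[-5, -14, -14, -14, 0, 0, 70, -5, -14, -14, -14, 0, 0, 70, -5, -14, -14, -14, 0, 0, 70, -5, -14, -14, -14, 0, 0, 70, -5, -18, -17, -18, 0, 0, 70],
)

```text
t: 0.52
tool_pos: [0.2682, -0.2699, 0.2397]
ee_rot: [0.663, 0.247, -0.662, 0.247]
force: [2.5, 0.8, -0.3]
gripper_width: 0.0599
```

```bash
python3 -c "
from h import *
show((.472,.239,.24),-17)"
```

```text
t 0.52 pos [ 0.2682 -0.2699  0.2397] F [ 2.5  0.8 -0.3] w 0.0599 q [-0.79 -0.01 -0.17  1.42  0.    1.64]
shift cm [ 3.000e-02 -2.512e+01 -4.873e+01] rot deg [-32.1  -0.1   0. ] dist 54.82
```

Emit:
play_rows(
  plan=[0, -25, -48, -20, 0, 0, 75, 0, -25, -48, -20, 0, 0, 75, 0, -25, -48, -20, 0, 0, 75, 0, -25, -48, -20, 0, 0, 75, 0, -25, -48, -20, 0, 0, 75],
)

```text
t: 0.93
tool_pos: [0.3441, -0.0754, 0.2394]
ee_rot: [0.61, 0.358, -0.609, 0.358]
force: [1.2, -0.9, -0.8]
gripper_width: 0.0642
```

```bash
python3 -c "
from h import *
show((.472,.239,.24),-17)"
```

```text
t 0.93 pos [ 0.3441 -0.0754  0.2394] F [ 1.2 -0.9 -0.8] w 0.0642 q [-0.22 -0.07 -0.22  1.42  0.    1.86]
shift cm [-2.000e-02 -4.120e+00 -3.369e+01] rot deg [-12.1  -0.1  -0. ] dist 33.94
```

Emit:
play_rows(
  plan=[0, -4.1, -33.7, -12, 0, 0, 90, 0, -4.1, -33.7, -12, 0, 0, 90, 0, -4.1, -33.7, -12, 0, 0, 90, 0, -4.1, -33.7, -12, 0, 0, 90, 0, -4.1, -33.7, -12, 0, 0, 90],
)

```text
t: 1.35
tool_pos: [0.4223, 0.1179, 0.2394]
ee_rot: [0.569, 0.42, -0.568, 0.42]
force: [1.2, -0.6, 0.6]
gripper_width: 0.0768
```

Emit:
play_rows(
  plan=[0, -0.5, -13, 0, 0, 0, 90, 0, -0.5, -13, 0, 0, 0, 90, 0, -0.5, -13, 0, 0, 0, 90, 0, -0.5, -13, 0, 0, 0, 90],
)

```text
t: 1.68
tool_pos: [0.4562, 0.2493, 0.2378]
ee_rot: [0.568, 0.423, -0.567, 0.421]
force: [0.3, -0.2, 0.1]
gripper_width: 0.0772
```

```bash
cat > look.py <<'E'
import sys,cv2,numpy as np
from bench import arm
# name out r c h w scale
n,o=sys.argv[1:3]; r,c,h,w,s=map(int,sys.argv[3:8])
i=arm.snapshot(n)["color"]; cv2.imwrite(f"pics/{o}_full.png",i)
i=cv2.resize(i[r:r+h,c:c+w],None,fx=s,fy=s,interpolation=cv2.INTER_CUBIC)
cv2.imwrite(f"pics/{o}.png",np.clip(i*1.6,0,255).astype('uint8'))
E
python3 -c "
from h import *
show((.472,.239,.103),-17)"; python3 look.py scene g1 110 330 150 140 5; python3 look.py top g1t 160 100 100 120 5
```

```text
t 1.68 pos [0.4562 0.2493 0.2378] F [ 0.3 -0.2  0.1] w 0.0772 q [0.5  0.27 0.15 1.46 0.   2.36]
shift cm [13.48  1.82  0.56] rot deg [ 0.3 -0.1  0.1] dist 13.61
```

View pics/g1.png

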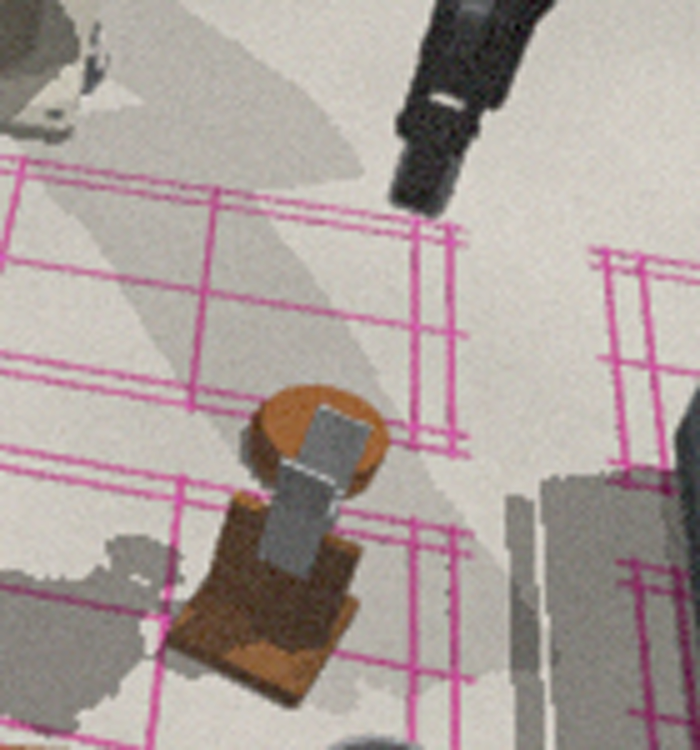

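```bash
python3 -c "
from h import *
T=np.array([.4562,.2493,.2378]);y=np.array([.956,-.292,0])
for n in CAL: print(n,proj(n,T),proj(n,T+.0386*y),proj(n,T+.057*y),proj(n,T-.0386*y))
print('clip tails predicted', [proj('scene',(.472+s*.956,.239-.292*s,.134)) for s in(.022,-.022)],[proj('top',(.472+s*.956,.239-.292*s,.134)) for s in(.022,-.022)])
"
```

```text
scene [412.13296517 158.89153335] [406.33879042 169.1045809 ] [403.46168655 174.17588093] [417.62143987 149.21732513]
top [145.67320999 212.94445725] [150.89739044 199.3629353 ] [153.36637205 192.94421983] [140.38762595 226.68561267]
clip tails predicted [array([391.82212702, 203.73589146]), array([398.27620002, 192.1040887 ])] [array([162.5645197 , 203.85444318]), array([157.24936499, 217.88220885])]
```

View pics/g1t.png

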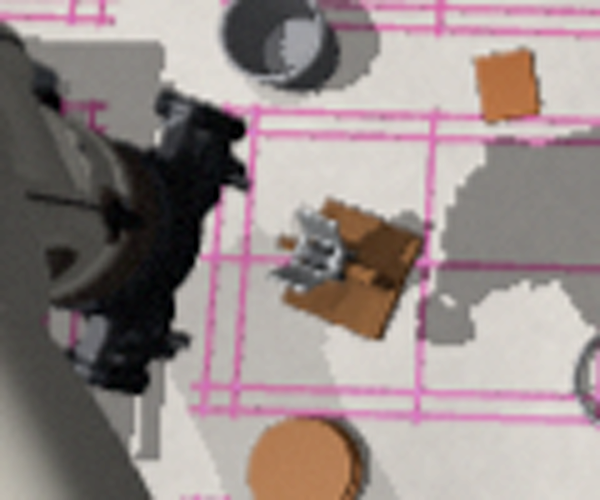

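```bash
python3 -c "
from h import *
print(tri((415,153),(149.5,197.5)), tri((415,153),(137.4,228)))
from bench import arm;print(arm.state()['tool_pos'])
"
```

```text
(array([0.4930251 , 0.23716423, 0.27897635]), np.float64(0.0137209263566313)) (array([0.41620619, 0.26483841, 0.22676589]), np.float64(0.013208857862723036))
[0.45522251 0.24535214 0.23806727]
```

```bash
python3 look.py scene g2 60 330 150 140 5
```

```text
(no output)
```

View pics/g2.png

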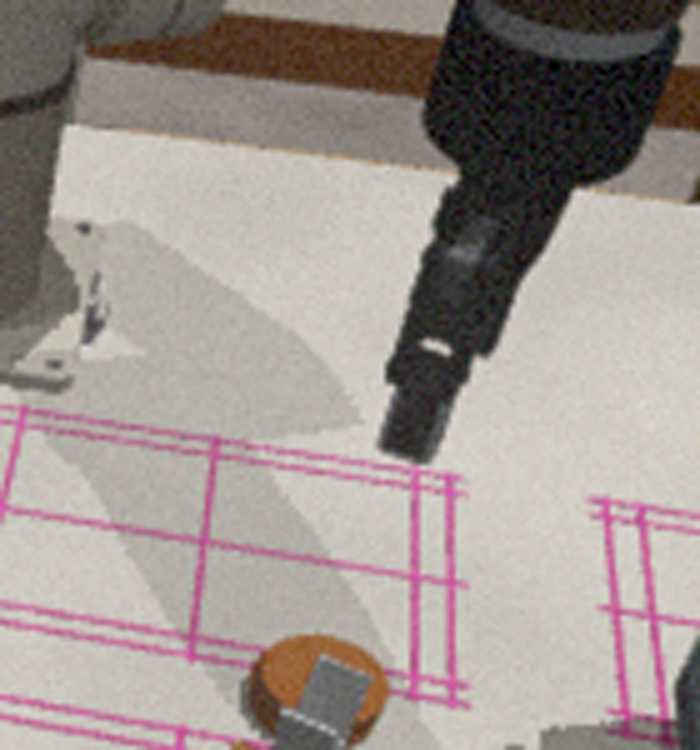

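```bash
python3 look.py top g3 170 90 80 100 7;python3 look.py scene g4 110 370 60 80 8;  python3 -c "
from h import *
from bench import arm;T=arm.state()['tool_pos'];print(T)
y=np.array([.956,-.292,0])
for z in (0,.012,.03):
  for n in CAL: print(z,n,*[proj(n,T+s*y+[0,0,z]).round(1) for s in (.0386,.057,-.0386,-.057)])
"
```

```text
[0.45512829 0.24237383 0.23930468]
0 scene [403.  167.6] [400.1 172.7] [414.5 147.9] [417.  143.4]
0 top [153.3 199.8] [155.8 193.3] [142.8 227.1] [140.3 233.8]
0.012 scene [404.5 163.2] [401.6 168.2] [416.  143.4] [418.6 139. ]
0.012 top [152.  199.2] [154.5 192.7] [141.4 226.9] [138.8 233.6]
0.03 scene [406.8 156.3] [403.9 161.3] [418.4 136.6] [420.9 132.2]
0.03 top [150.1 198.3] [152.7 191.7] [139.2 226.6] [136.6 233.4]
```

View pics/g3.png

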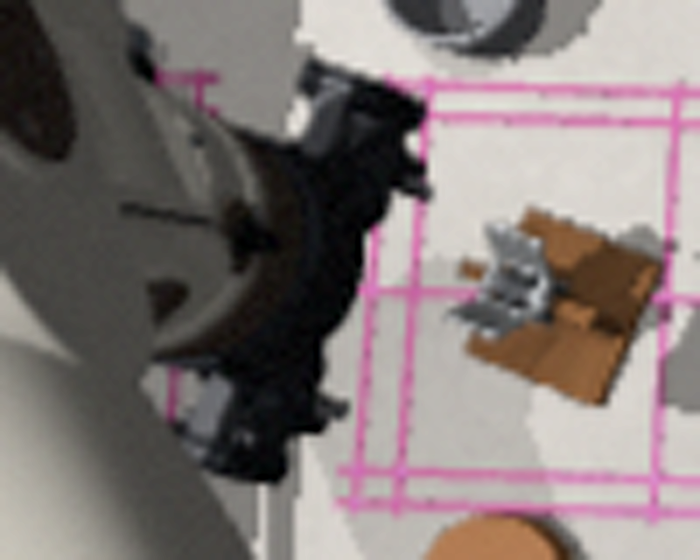

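View pics/g4.png

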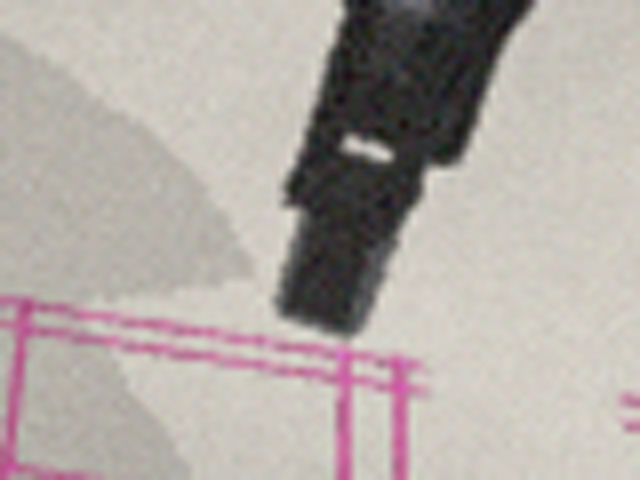

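```bash
python3 -c "
from h import *
print(tri((404.4,148.1),(151.4,197.1)), tri((404.4,148.1),(149.9,197.1)),tri((404.4,148.1),(151.4,198.5)))
from bench import arm;T=arm.state()['tool_pos'];print(T, arm.state()['qvel'].round(3))
"
```

```text
(array([0.49288725, 0.22200975, 0.28871237]), np.float64(0.0007261919387694096)) (array([0.49273783, 0.22378015, 0.28917267]), np.float64(0.004393243352994038)) (array([0.48959024, 0.22249396, 0.28631252]), np.float64(0.000627587434889318))
[0.45512829 0.24237383 0.23930468] [-0.015 -0.015 -0.004 -0.002  0.003  0.004]
```

```bash
python3 -c "
from h import *
T=np.array([.1944,-.46,.1934]);y=np.array([.389,-.921,0])
for z in (0,.013,.03,.05):
  for n in CAL: print(z,n,*[proj(n,T+s*y+[0,0,z]).round(1) for s in (.0425,.057,-.0425,-.057)])
from bench import arm
for n in CAL:
  s=arm.snapshot(n);print(s['position'],s['orientation'])
"
python3 - <<'E'
import cv2,numpy as np
a=cv2.imread("pics/scene0.png")[0:75,110:210];b=cv2.imread("pics/top0.png")[290:384,380:512]
cv2.imwrite("pics/s0g.png",np.clip(cv2.resize(a,None,fx=8,fy=8,interpolation=2)*1.8,0,255).astype('uint8'))
cv2.imwrite("pics/t0g.png",np.clip(cv2.resize(b,None,fx=6,fy=6,interpolation=2)*1.8,0,255).astype('uint8'))
E
```

```text
0 scene [146.6  77.6] [141.6  77.9] [175.4  75.6] [180.3  75.2]
0 top [422.1 313.6] [427.  311.6] [393.3 325.7] [388.4 327.7]
0.013 scene [145.7  73.5] [140.7  73.9] [174.8  71.5] [179.7  71.2]
0.013 top [424.4 314.6] [429.3 312.5] [395.2 326.7] [390.2 328.8]
0.03 scene [144.5  68.1] [139.4  68.5] [173.9  66.1] [178.9  65.8]
0.03 top [427.4 315.8] [432.5 313.7] [397.8 328.2] [392.7 330.3]
0.05 scene [143.   61.6] [137.9  62. ] [172.8  59.6] [177.8  59.3]
0.05 top [431.2 317.3] [436.3 315.2] [400.9 330. ] [395.7 332.2]
[1.17021256 0.11252548 0.77853423] [ 0.56035625  0.73555793 -0.30554112 -0.22715639]
[ 0.37881404 -0.04117496  1.19916067] [ 0.71523784 -0.69466999  0.05449255 -0.05384233]
```

View pics/s0g.png

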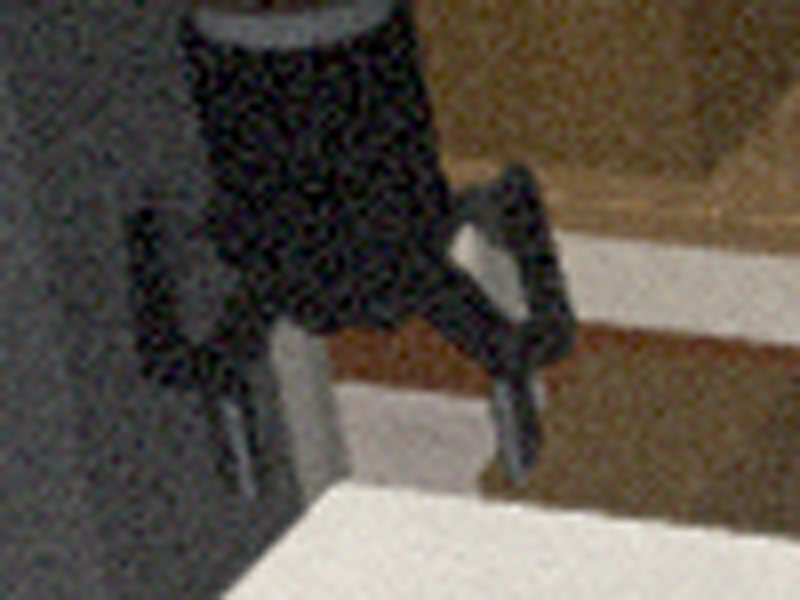

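View pics/t0g.png

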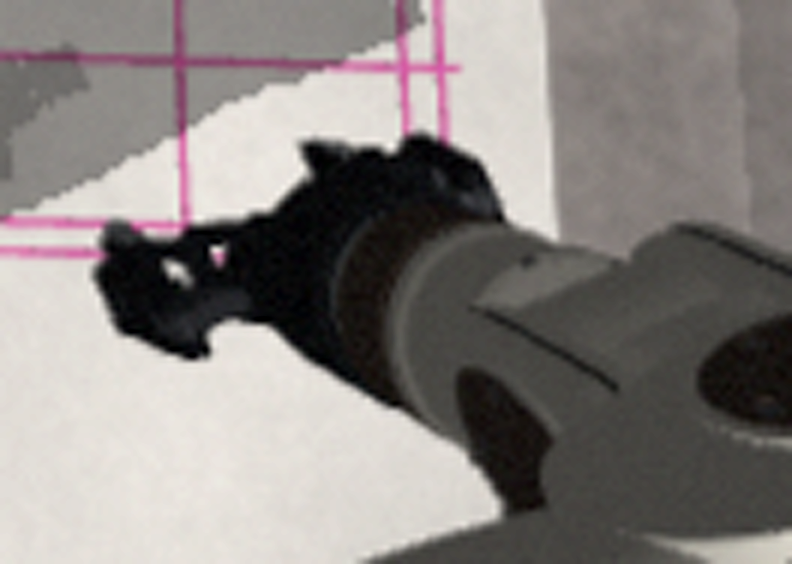

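```bash
python3 -c "
from h import *
show((.472,.239,.15),-17)"
```

```text
t 2.03 pos [0.4554 0.2421 0.2398] F [ 0.2 -0.5  0. ] w 0.0766 q [0.49 0.26 0.15 1.46 0.   2.36]
shift cm [ 8.98  1.67 -0.19] rot deg [-0.2 -0.  -0. ] dist 9.14
```

Emit:
play_rows(
  plan=[4, 1.7, -0.2, 0, 0, 0, 90, 7, 1.7, -0.2, 0, 0, 0, 90, 9, 1.7, -0.2, 0, 0, 0, 90, 9, 1.7, -0.2, 0, 0, 0, 90, 9, 1.7, -0.2, 0, 0, 0, 90],
)

```text
t: 2.45
tool_pos: [0.4716, 0.2375, 0.1496]
ee_rot: [-0.569, -0.419, 0.57, -0.419]
force: [0.4, 0.4, -0.9]
gripper_width: 0.0768
```

```bash
python3 look.py top g5 170 110 80 100 7;python3 look.py scene g6 130 350 110 90 6;  python3 -c "
from h import *
show((.472,.239,.15),-17)"
```

```text
t 2.55 pos [0.4735 0.2389 0.1519] F [ 0.6 -0.  -0. ] w 0.0771 q [ 0.47  0.32 -0.    1.25 -0.    2.34]
shift cm [ 0.19 -0.14  0.04] rot deg [-0.2 -0.2 -0.2] dist 0.24
```

View pics/g5.png

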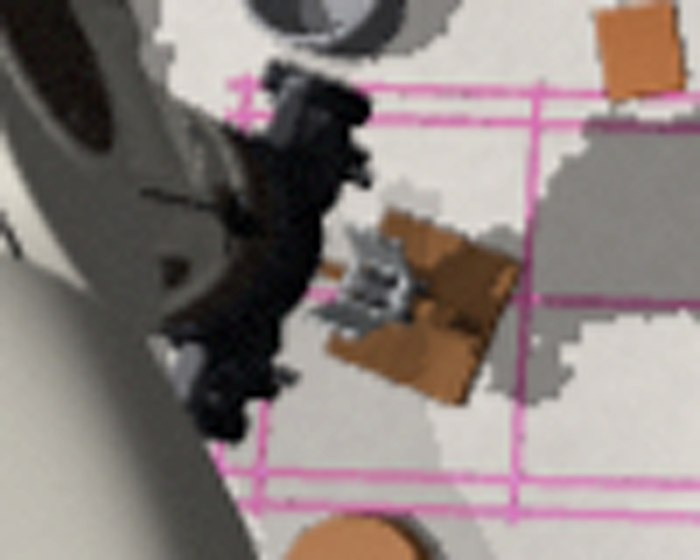

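View pics/g6.png

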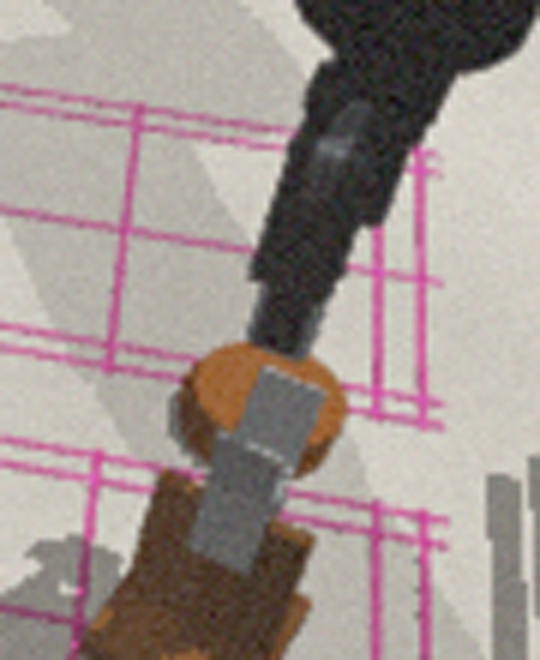

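Emit:
play_rows(
  plan=[2, -0.1, 0, 0, 0, 0, 90, 3.2, -0.1, 0, 0, 0, 0, 90, 3.2, -0.1, 0, 0, 0, 0, 90],
)

```text
t: 2.8
tool_pos: [0.4724, 0.239, 0.12]
ee_rot: [0.571, 0.419, -0.568, 0.42]
force: [-0.6, 0.2, 0.9]
gripper_width: 0.0768
```

```bash
python3 look.py top g7 170 110 80 100 7;python3 look.py scene g8 130 350 110 90 6;  python3 -c "
from h import *
T=show((.472,.239,.12),-17)['tool_pos']
y=np.array([.956,-.292,0]);p=np.array([.292,.956,0])
for z in (0,.013,.04):
  for n in CAL: print(z,n,*[proj(n,T+.0386*y+s*p+[0,0,z]).round(1) for s in (-.011,.011)])
"
```

```text
t 2.90 pos [0.4734 0.2396 0.1216] F [ 0.6  0.3 -0.4] w 0.0772 q [ 0.47  0.34 -0.06  1.17  0.    2.34]
shift cm [ 0.16 -0.12  0.1 ] rot deg [-0.2 -0.2 -0.3] dist 0.22
0 scene [383.5 210.7] [393.1 214.5]
0 top [168.8 199.8] [162.  197.5]
0.013 scene [384.8 206.7] [394.5 210.6]
0.013 top [167.8 199.3] [160.9 196.9]
0.04 scene [387.6 198.1] [397.5 202. ]
0.04 top [165.6 198.1] [158.5 195.7]
```

View pics/g7.png

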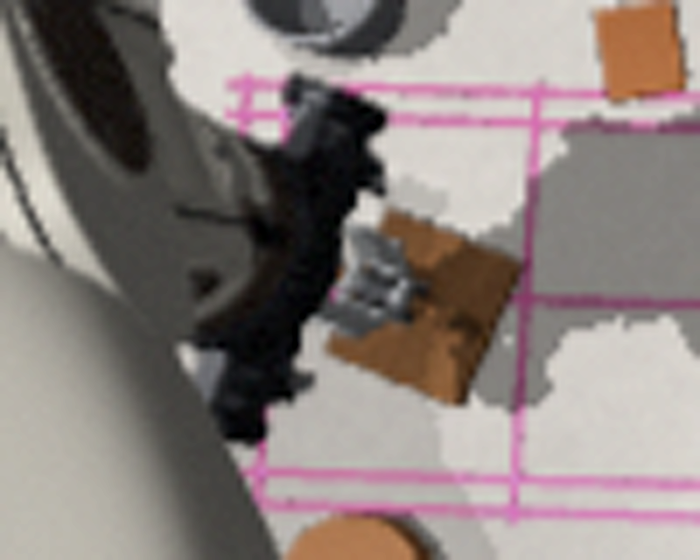

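View pics/g8.png

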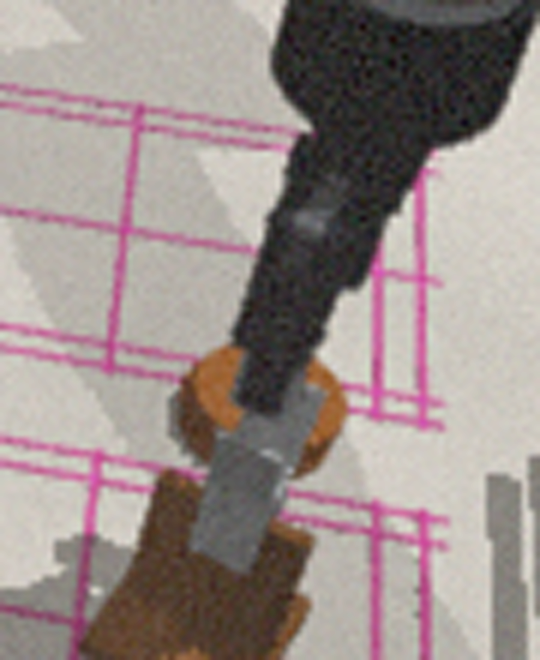

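Emit:
play_rows(
  plan=[1.8, -0.1, 0, 0, 0, 0, 90, 1.8, -0.1, 0, 0, 0, 0, 90, 1.8, -0.1, 0, 0, 0, 0, 90],
)

```text
t: 3.15
tool_pos: [0.4727, 0.2401, 0.1046]
ee_rot: [0.572, 0.419, -0.567, 0.42]
force: [-0.4, 0.3, -0.3]
gripper_width: 0.077
```

```bash
python3 look.py top g9 170 110 80 100 7;python3 look.py scene g10 130 350 110 90 6;  python3 -c "
from h import *
T=show((.472,.239,.12),-17)['tool_pos']
y=np.array([.956,-.292,0]);p=np.array([.292,.956,0])
for z in (0,.013,.04):
  for n in CAL: print(z,n,*[proj(n,T+.0386*y+s*p+[0,0,z]).round(1) for s in (-.011,.011)])
"
```

```text
t 3.25 pos [0.4733 0.2404 0.105 ] F [ 0.6  0.1 -0.8] w 0.077 q [ 0.47  0.35 -0.08  1.13 -0.    2.34]
shift cm [-1.5  -0.08  0.16] rot deg [-0.2 -0.3 -0.3] dist 1.51
0 scene [382.3 215.7] [391.7 219.6]
0 top [169.8 200.5] [163.1 198.2]
0.013 scene [383.5 211.8] [393.1 215.7]
0.013 top [168.8 200. ] [162.  197.7]
0.04 scene [386.2 203.5] [396.  207.3]
0.04 top [166.7 198.9] [159.7 196.5]
```

View pics/g10.png

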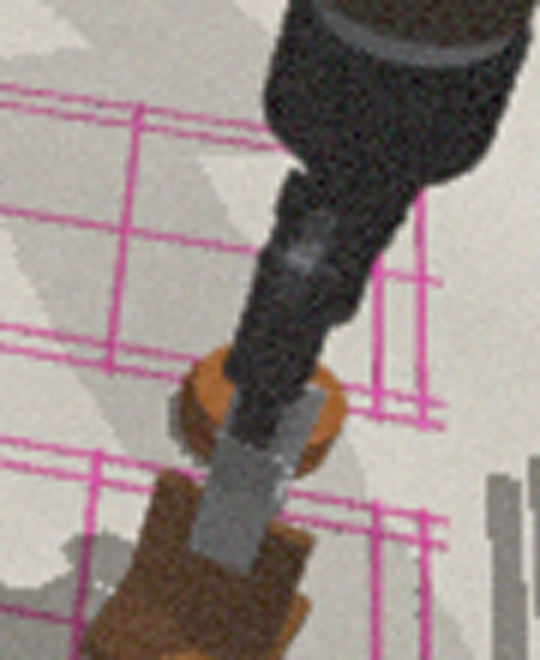

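View pics/g9.png

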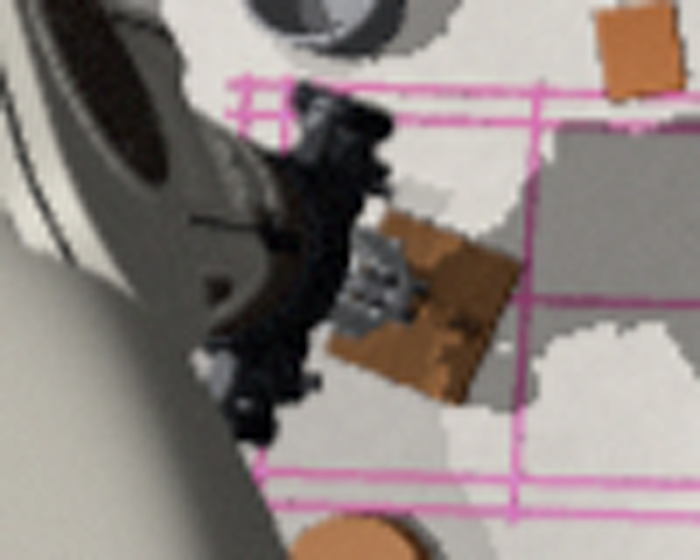

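Emit:
play_rows(
  plan=[1.5, -0.1, 0.2, 0, 0, 0, 90, 2.5, -0.1, 0.2, 0, 0, 0, 90, 2.5, -0.1, 0.2, 0, 0, 0, 90],
)

```text
t: 3.5
tool_pos: [0.4707, 0.2382, 0.0785]
ee_rot: [0.571, 0.419, -0.568, 0.42]
force: [-1.4, -0.7, -1.5]
gripper_width: 0.0769
```

```bash
python3 look.py top g11 170 110 80 100 7;python3 look.py scene g12 130 350 110 90 6;  python3 -c "
from h import *
T=show((.472,.239,.08),-17)['tool_pos']
"
```

```text
t 3.60 pos [0.4717 0.2387 0.0799] F [-0.6 -0.4  0.7] w 0.0765 q [ 0.47  0.37 -0.13  1.07 -0.    2.34]
shift cm [-0.01  0.02 -0.04] rot deg [-0.2 -0.3 -0.3] dist 0.04
```

View pics/g12.png

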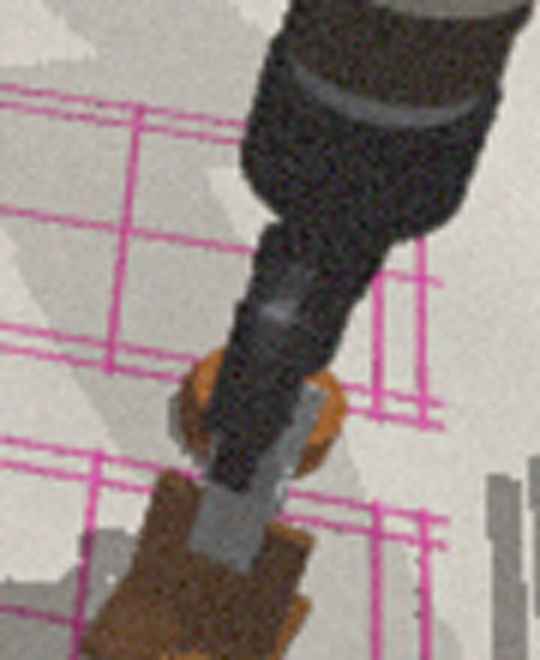

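View pics/g11.png

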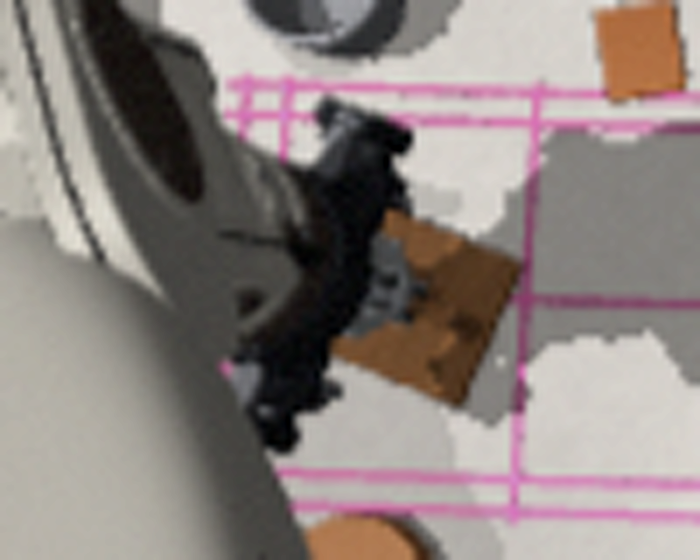

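Emit:
play_rows(
  plan=[0.7, 0, -0.2, 0, 0, 0, 60, 0.7, 0, -0.2, 0, 0, 0, 60, 0.7, 0, -0.2, 0, 0, 0, 60],
)

```text
t: 3.85
tool_pos: [0.4727, 0.2407, 0.0728]
ee_rot: [0.572, 0.419, -0.567, 0.42]
force: [-0.1, 0.4, -0.7]
gripper_width: 0.0514
```

```bash
python3 look.py scene g13 130 350 110 90 6;  python3 -c "
from h import *
T=show((.472,.239,.08),-17)['tool_pos']
y=np.array([.956,-.292,0]);p=np.array([.292,.956,0])
for z in (0,.013,.03,.04):
  for n in CAL: print(z,n,*[proj(n,T+.026*y+s*p+[0,0,z]).round(1) for s in (-.011,.011)])
"
```

```text
t 3.90 pos [0.4727 0.2407 0.073 ] F [ 0.9 -0.6 -0.8] w 0.0509 q [ 0.47  0.38 -0.13  1.05 -0.    2.34]
shift cm [-0.7  -0.01  0.18] rot deg [-0.2 -0.3 -0.3] dist 0.72
0 scene [381.4 221.3] [390.5 225.1]
0 top [170.6 205.8] [164.1 203.5]
0.013 scene [382.6 217.6] [391.8 221.4]
0.013 top [169.7 205.3] [163. 203.]
0.03 scene [384.2 212.7] [393.5 216.5]
0.03 top [168.4 204.7] [161.7 202.4]
0.04 scene [385.1 209.7] [394.6 213.5]
0.04 top [167.6 204.3] [160.8 202. ]
```

View pics/g13.png

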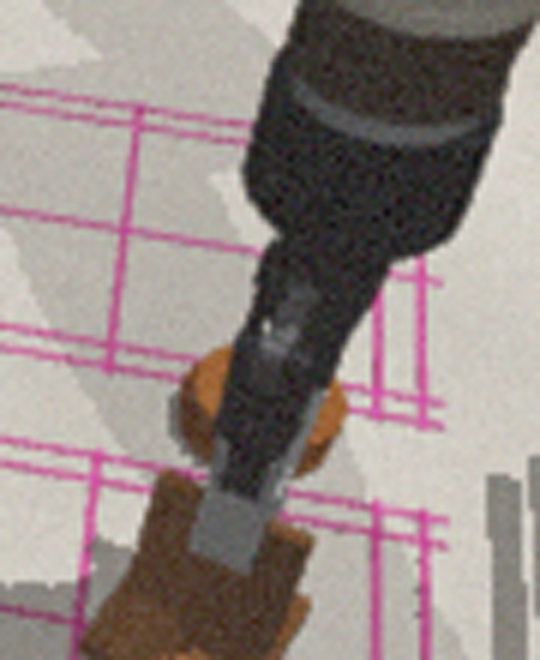

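Emit:
play_rows(
  plan=[0, 0, 0, 0, 0, 0, 10, 0, 0, 0, 0, 0, 0, 10, 0, 0, 0, 0, 0, 0, 10, 0, 0, 0, 0, 0, 0, 10, 0, 0, 0, 0, 0, 0, 10],
)

```text
t: 4.32
tool_pos: [0.4732, 0.2409, 0.0736]
ee_rot: [0.572, 0.419, -0.566, 0.42]
force: [0.3, -0.9, 3.7]
gripper_width: 0.016
```

```bash
python3 look.py scene g14 130 350 110 90 6;  python3 look.py top g15 170 110 80 100 7;python3 -c "
from h import *
T=show((.472,.239,.08),-17)['tool_pos']
"
```

```text
t 4.42 pos [0.4733 0.2409 0.0736] F [1.  0.3 3.3] w 0.0159 q [ 0.47  0.38 -0.13  1.05 -0.    2.34]
shift cm [-0.64 -0.06  0.21] rot deg [-0.2 -0.3 -0.4] dist 0.68
```

View pics/g14.png

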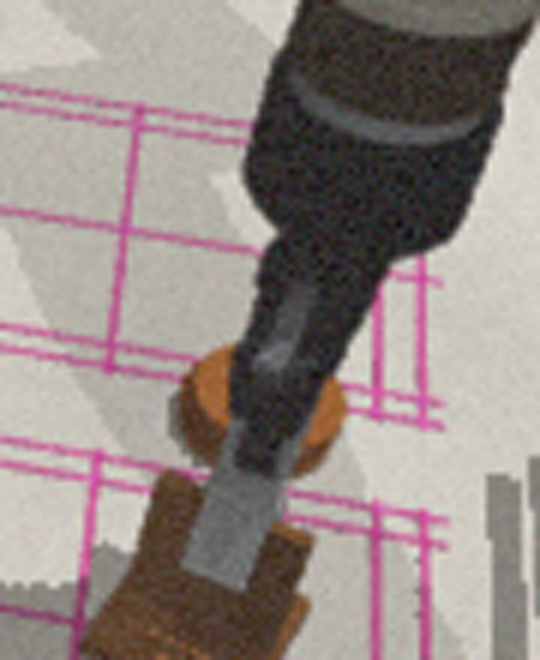

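View pics/g15.png

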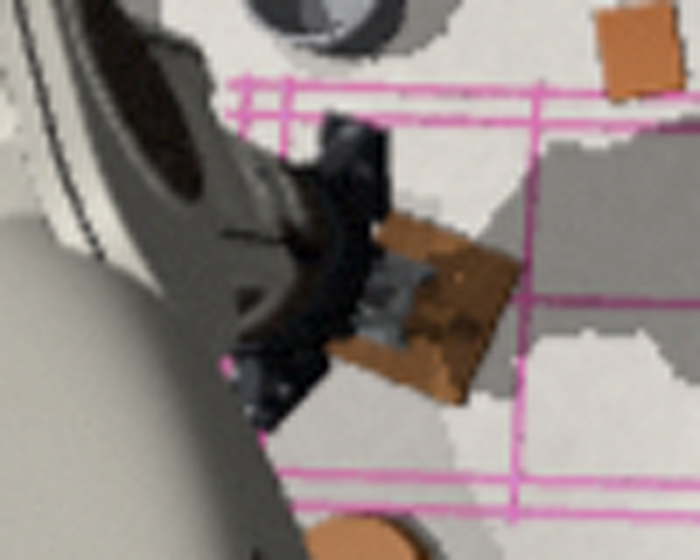

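Emit:
play_rows(
  plan=[-2, 0, 0, 0, 0, 0, 10, -4, 0, 0, 0, 0, 0, 10, -7, 0, 0, 0, 0, 0, 10, -10, 0, 0, 0, 0, 0, 10, -12, 0, 0, 0, 0, 0, 10],
)

```text
t: 4.83
tool_pos: [0.4723, 0.2407, 0.1958]
ee_rot: [0.573, 0.419, -0.566, 0.42]
force: [0.2, -0.6, -0.8]
gripper_width: 0.0163
```

```bash
python3 look.py scene g16 80 350 130 90 4;  python3 look.py top g17 170 110 80 100 7;python3 -c "
from h import *
T=show((.663,-.012,.2),12.9)['tool_pos']
"
```

```text
t 4.93 pos [0.4741 0.2416 0.1973] F [-0.4  1.  -1. ] w 0.0162 q [ 0.47  0.29  0.08  1.34 -0.    2.34]
shift cm [-0.17 25.56 18.62] rot deg [-30.1  -0.4  -0.8] dist 31.62
```

View pics/g16.png

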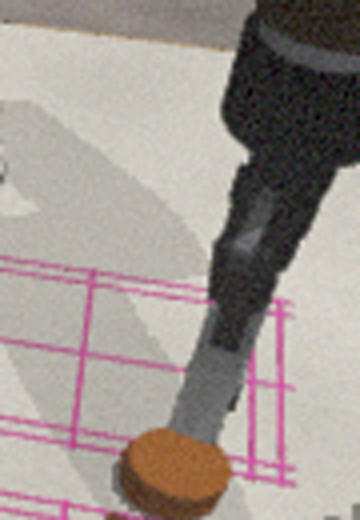

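View pics/g17.png

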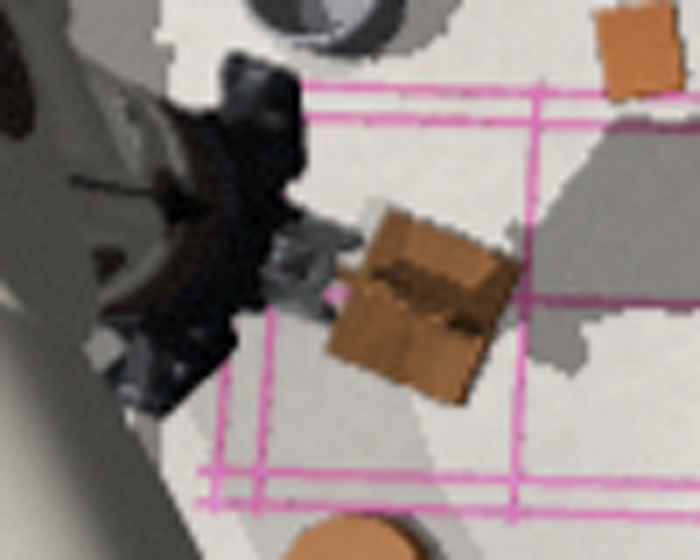

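```bash
python3 -c "
from h import *
T=np.array([.4726,.2397,0]);y=np.array([.956,-.292,0]);p=np.array([.292,.956,0])
for z in (.15,.165,.182,.19):
  for n in CAL: print(z,n,*[proj(n,T+.016*y+s*p+[0,0,z]).round(1) for s in (-.013,.013)])
"
```

```text
0.15 scene [389.  195.1] [400.5 199.5]
0.15 top [164.4 206.4] [156.1 203.5]
0.165 scene [390.6 190.3] [402.2 194.7]
0.165 top [163.1 205.8] [154.7 202.9]
0.182 scene [392.4 184.7] [404.2 189.1]
0.182 top [161.6 205.2] [153.1 202.2]
0.19 scene [393.3 182. ] [405.1 186.4]
0.19 top [160.9 204.8] [152.3 201.9]
```

Emit:
play_rows(
  plan=[-1.5, 25.5, 18.6, -30, 0, -0.7, 10, -1.5, 25.5, 18.6, -30, 0, -0.7, 10, -1.5, 25.5, 18.6, -30, 0, -0.7, 10, -1.5, 25.5, 18.6, -30, 0, -0.7, 10, -1.5, 25.5, 18.6, -30, 0, -0.7, 10],
)

```text
t: 5.35
tool_pos: [0.5897, 0.0833, 0.2039]
ee_rot: [0.442, 0.556, -0.438, 0.552]
force: [0.2, 0.7, -0.9]
gripper_width: 0.0165
```

```bash
python3 -c "
from h import *
T=show((.664,-.0095,.21),12.9)['tool_pos']
"
```

```text
t 5.35 pos [0.5897 0.0833 0.2039] F [ 0.2  0.7 -0.9] w 0.0165 q [0.14 0.43 0.3  1.44 0.01 1.48]
shift cm [-0.69  5.13 10.72] rot deg [ 0.2 -0.4 -0. ] dist 11.9
```

Emit:
play_rows(
  plan=[-0.7, 3, 6, 0, 0, 0, 10, -0.7, 5.1, 10.7, 0, 0, 0, 10, -0.7, 5.1, 10.7, 0, 0, 0, 10, -0.7, 5.1, 10.7, 0, 0, 0, 10, -0.7, 5.1, 10.7, 0, 0, 0, 10],
)

```text
t: 5.77
tool_pos: [0.6634, -0.0115, 0.2064]
ee_rot: [0.442, 0.557, -0.44, 0.549]
force: [-0.8, -0.3, -0.8]
gripper_width: 0.0164
```

```bash
python3 look.py scene g18 110 200 150 130 5;  python3 look.py top g19 120 200 90 110 7;python3 -c "
from h import *
T=show((.664,-.0095,.21),12.9)['tool_pos']
"
```

```text
t 5.87 pos [ 0.6626 -0.009   0.2082] F [-0.1  0.1 -0.5] w 0.0164 q [-0.02  0.59  0.56  1.55  0.01  1.32]
shift cm [-0.18  0.13  0.08] rot deg [ 0.2 -0.5  0.2] dist 0.24
```

View pics/g18.png

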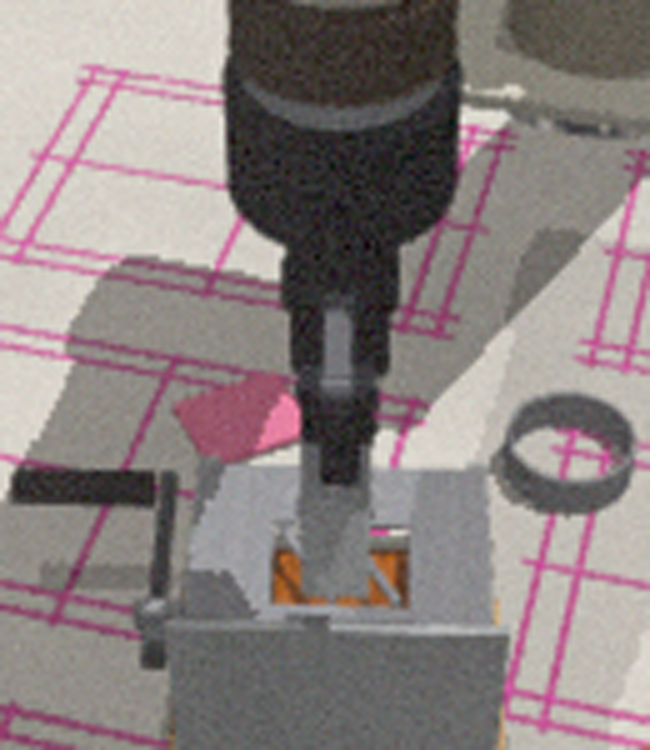

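View pics/g19.png

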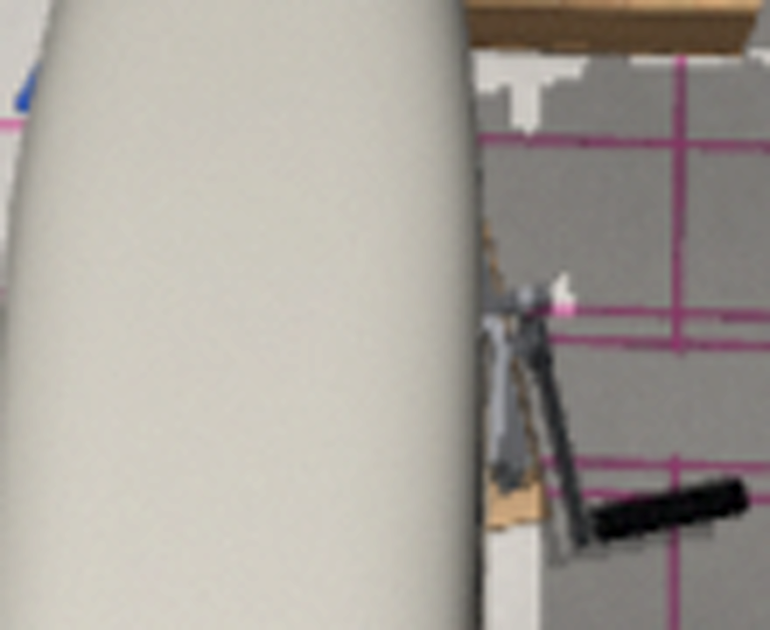

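```bash
python3 -c "
from h import *
x=np.array([np.cos(.225),np.sin(.225),0]);C=np.array([.664,-.0115,0])
J=C-.061*x
for z in (.187,.190,.193):
  for u in ((303,593),(368,600)):
    P=onz('scene',200+(u[0]+.5)/5-.5,110+(u[1]+.5)/5-.5,z); d=P-J; print(z,P.round(4),'jig x',(d@x).round(4),'y',(-d[0]*x[1]+d[1]*x[0]).round(4))
"
```

```text
0.187 [ 0.6832 -0.021   0.187 ] jig x 0.0776 y -0.0135
0.187 [0.68   0.0043 0.187 ] jig x 0.0801 y 0.0118
0.19 [ 0.6856 -0.0203  0.19  ] jig x 0.0801 y -0.0134
0.19 [0.6825 0.0048 0.19  ] jig x 0.0827 y 0.0118
0.193 [ 0.6881 -0.0196  0.193 ] jig x 0.0827 y -0.0133
0.193 [0.685  0.0054 0.193 ] jig x 0.0852 y 0.0118
```

Emit:
play_rows(
  plan=[2, 0.1, 0, 0, 0, 0, 10, 4, 0.1, 0, 0, 0, 0, 10, 4.7, 0.1, 0, 0, 0, 0, 10, 4.7, 0.1, 0, 0, 0, 0, 10],
)

```text
t: 6.2
tool_pos: [0.6608, -0.0068, 0.1587]
ee_rot: [0.439, 0.559, -0.439, 0.549]
force: [-1.4, -0.9, -1.1]
gripper_width: 0.0162
```

```bash
python3 look.py scene g20 130 210 130 110 5; python3 -c "
from h import *
T=show((.664,-.0095,.143),12.9)['tool_pos']
"
```

```text
t 6.25 pos [ 0.6619 -0.007   0.1605] F [ 1.3  0.4 -0.3] w 0.0162 q [-0.01  0.6   0.46  1.44  0.01  1.33]
shift cm [1.75 0.16 0.31] rot deg [ 0.3 -0.6  0.3] dist 1.78
```

View pics/g20.png

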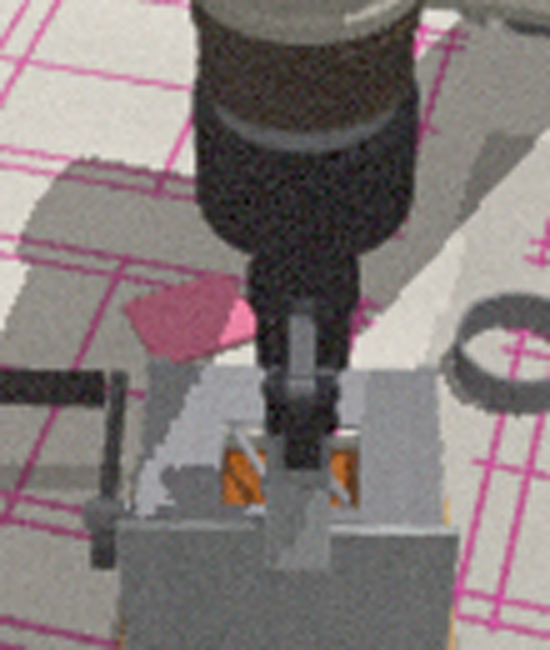

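Emit:
play_rows(
  plan=[0.9, 0.1, 0.3, 0, 0, 0, 10, 1.8, 0.1, 0.3, 0, 0, 0, 10, 1.8, 0.1, 0.3, 0, 0, 0, 10, 1.8, 0.1, 0.3, 0, 0, 0, 10],
)

```text
t: 6.58
tool_pos: [0.6645, -0.0094, 0.1437]
ee_rot: [0.441, 0.557, -0.438, 0.551]
force: [0.3, -0.2, 2.6]
gripper_width: 0.0164
```

```bash
python3 look.py scene g21 130 210 130 110 5; python3 -c "
from h import *
T=show((.664,-.0095,.143),12.9)['tool_pos']
"
```

```text
t 6.63 pos [ 0.6645 -0.0094  0.1437] F [1.2 1.  2.7] w 0.0162 q [-0.02  0.6   0.43  1.4   0.01  1.32]
shift cm [ 0.07 -0.05 -0.  ] rot deg [ 0.3 -0.6  0.1] dist 0.08
```

View pics/g21.png

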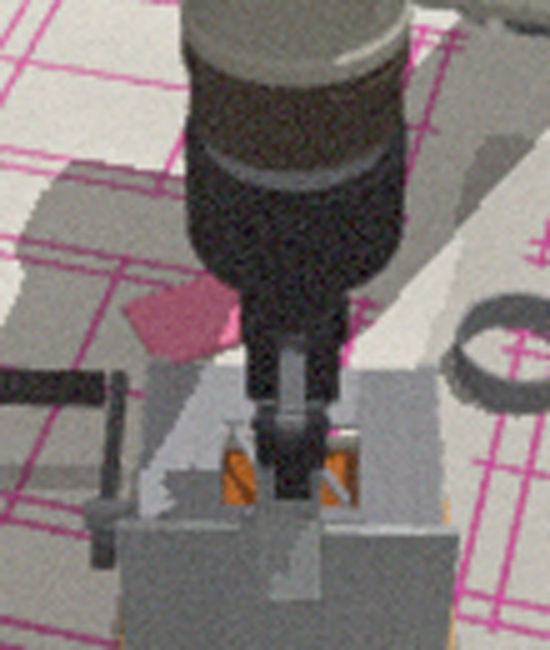

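Emit:
play_rows(
  plan=[0, 0, 0, 0, 0, 0, 35, 0, 0, 0, 0, 0, 0, 45, 0, 0, 0, 0, 0, 0, 60, 0, 0, 0, 0, 0, 0, 80, 0, 0, 0, 0, 0, 0, 80],
)

```text
t: 7.05
tool_pos: [0.6643, -0.0095, 0.1433]
ee_rot: [0.44, 0.558, -0.438, 0.551]
force: [0.5, -0.5, -0.4]
gripper_width: 0.0679
```

```bash
python3 look.py scene g22 130 210 130 110 5; python3 -c "
from h import *
T=show((.664,-.0095,.25),12.9)['tool_pos']
"
```

```text
t 7.10 pos [ 0.6643 -0.0095  0.1434] F [-1.3  0.6  0.7] w 0.0684 q [-0.02  0.6   0.43  1.4   0.01  1.32]
shift cm [-10.66  -0.06  -0.11] rot deg [ 0.3 -0.6  0.2] dist 10.66
```

View pics/g22.png

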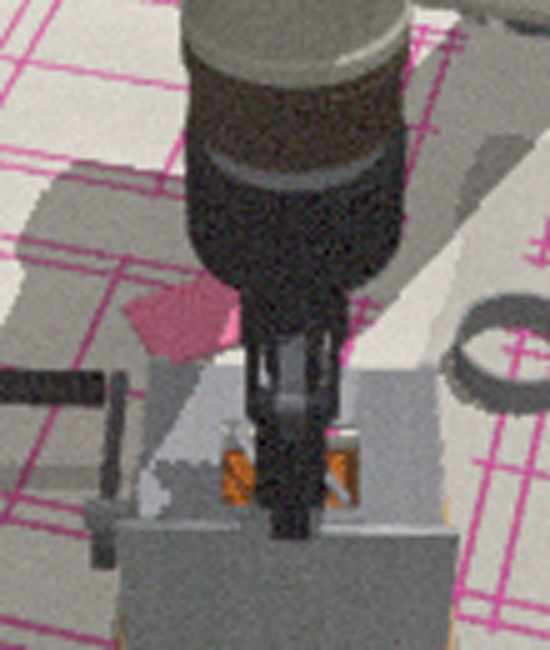

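Emit:
play_rows(
  plan=[-3, 0, 0, 0, 0, 0, 80, -6, 0, 0, 0, 0, 0, 80, -10, 0, 0, 0, 0, 0, 80, -11, 0, 0, 0, 0, 0, 80, -11, 0, 0, 0, 0, 0, 80],
)

```text
t: 7.52
tool_pos: [0.6671, -0.0106, 0.2588]
ee_rot: [0.443, 0.555, -0.436, 0.553]
force: [-0.6, 0.1, 0.7]
gripper_width: 0.0681
```

```bash
python3 look.py scene g23 150 210 110 110 7; python3 -c "
from h import *
T=show((.5585,-.19,.25),12.9)['tool_pos']
"
```

```text
t 7.57 pos [ 0.6661 -0.0105  0.2558] F [-0.1  0.   0.1] w 0.0681 q [-0.02  0.6   0.71  1.68  0.01  1.32]
shift cm [  0.43 -14.58  15.02] rot deg [ 0.3 -0.5 -0.1] dist 20.94
```

View pics/g23.png

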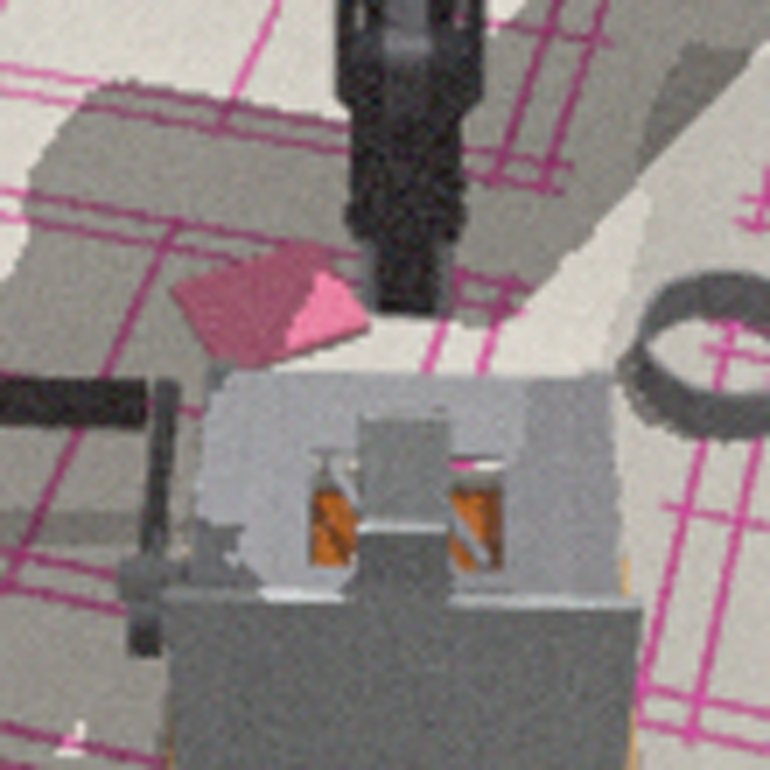

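```bash
python3 -c "
from h import *
x=np.array([np.cos(.225),np.sin(.225),0]);C=np.array([.664,-.0115,0]);J=C-.061*x
for (u,v),X in (((360,527),.082),((448,527),.082),((362,418),.040),((450,418),.040)):
  p,d=ray('scene',210+(u+.5)/7-.5,150+(v+.5)/7-.5)
  s=(X-(p-J)@x)/(d@x);P=p+s*d;e=P-J;print('y',(-e[0]*x[1]+e[1]*x[0]).round(4),'tail z',P[2].round(4),'tip z',(P[2]-.076).round(4))
"
```

```text
y -0.0118 tail z 0.2021 tip z 0.1261
y 0.0122 tail z 0.2032 tip z 0.1272
y -0.0129 tail z 0.2008 tip z 0.1248
y 0.0121 tail z 0.2018 tip z 0.1258
```

Emit:
play_rows(
  plan=[0, -14.6, 15, 0, 0, 0, 60, 0, -14.6, 15, 0, 0, 0, 60, 0, -14.6, 15, 0, 0, 0, 60, 0, -14.6, 15, 0, 0, 0, 60, 0, -14.6, 15, 0, 0, 0, 60],
)

```text
t: 7.98
tool_pos: [0.5562, -0.1904, 0.252]
ee_rot: [0.441, 0.558, -0.437, 0.551]
force: [0.5, -0.4, -1.0]
gripper_width: 0.0514
```

```bash
python3 -c "
from h import *
T=show((.552,-.187,.1),12.9)['tool_pos']
"
```

```text
t 7.98 pos [ 0.5562 -0.1904  0.252 ] F [ 0.5 -0.4 -1. ] w 0.0514 q [-0.33  0.42  0.4   1.56  0.01  1.01]
shift cm [15.21 -0.31 -0.27] rot deg [ 0.3 -0.6  0.1] dist 15.21
```

Emit:
play_rows(
  plan=[4, -0.3, -0.3, 0, -0.5, 0, 60, 8, -0.3, -0.3, 0, -0.5, 0, 60, 12, -0.3, -0.3, 0, -0.5, 0, 60, 15.2, -0.3, -0.3, 0, -0.5, 0, 60, 15.2, -0.3, -0.3, 0, -0.5, 0, 60],
)

```text
t: 8.4
tool_pos: [0.5443, -0.1843, 0.0905]
ee_rot: [0.437, 0.561, -0.441, 0.547]
force: [-1.8, 1.1, -1.8]
gripper_width: 0.0512
```

```bash
python3 look.py scene g24 130 160 120 130 6; python3 look.py top g25 130 250 90 110 7; python3 -c "
from h import *
T=show((.552,-.187,.022),12.9)['tool_pos']
"
```

```text
t 8.50 pos [ 0.5501 -0.186   0.0982] F [ 0.6  0.3 -0.1] w 0.0512 q [-0.33  0.46  0.07  1.19  0.    1.01]
shift cm [7.62 0.21 0.18] rot deg [ 0.3 -0.3  0.3] dist 7.62
```

View pics/g24.png

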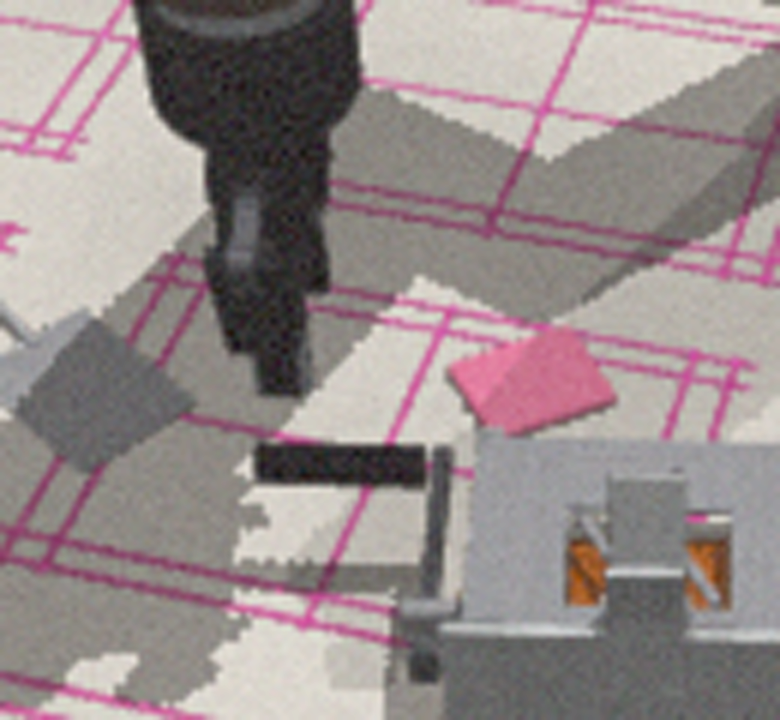

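View pics/g25.png

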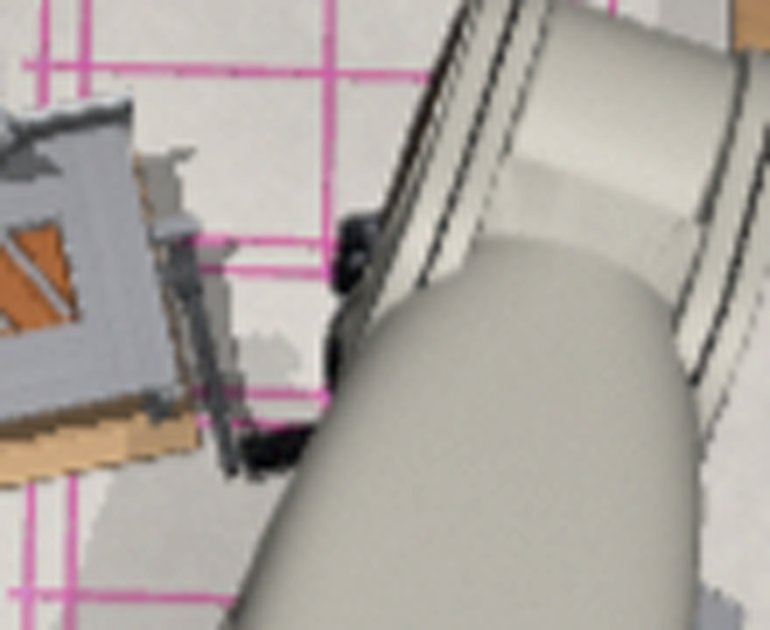

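```bash
python3 -c "
from h import *
x=np.array([np.cos(.225),np.sin(.225),0])
T=np.array([.5501,-.186,.0982])
for dz in (.03,.037,.045): print(proj('scene',T+.0256*x+[0,0,dz]),proj('scene',T+.034*x+[0,0,dz]))
print('handle pt',proj('scene',(.552,-.187,.0686)))
"
```

```text
[206.0246951  196.56768742] [205.5267939  199.15040785]
[205.72586918 194.4140058 ] [205.22331254 196.99685722]
[205.38036042 191.92387425] [204.87239462 194.50668934]
handle pt [209.16391918 206.80801008]
```

Emit:
play_rows(
  plan=[3, 0.2, 0.2, 0, 0, 0, 60, 5, 0.2, 0.2, 0, 0, 0, 60, 6, 0.2, 0.2, 0, 0, 0, 60, 6, 0.2, 0.2, 0, 0, 0, 60],
)

```text
t: 8.83
tool_pos: [0.5518, -0.187, 0.0378]
ee_rot: [0.438, 0.557, -0.44, 0.551]
force: [-1.0, 0.1, 0.1]
gripper_width: 0.0517
```

```bash
python3 look.py scene g26 130 160 120 130 6; python3 -c "
from h import *
T=show((.5505,-.187,.022),12.9)['tool_pos']
"
```

```text
t 8.88 pos [ 0.5527 -0.1873  0.0391] F [-0.1 -0.4  1. ] w 0.0512 q [-0.33  0.52 -0.01  1.05  0.    1.01]
shift cm [ 1.71 -0.19 -0.08] rot deg [ 0.4 -0.2  0.3] dist 1.73
```

View pics/g26.png

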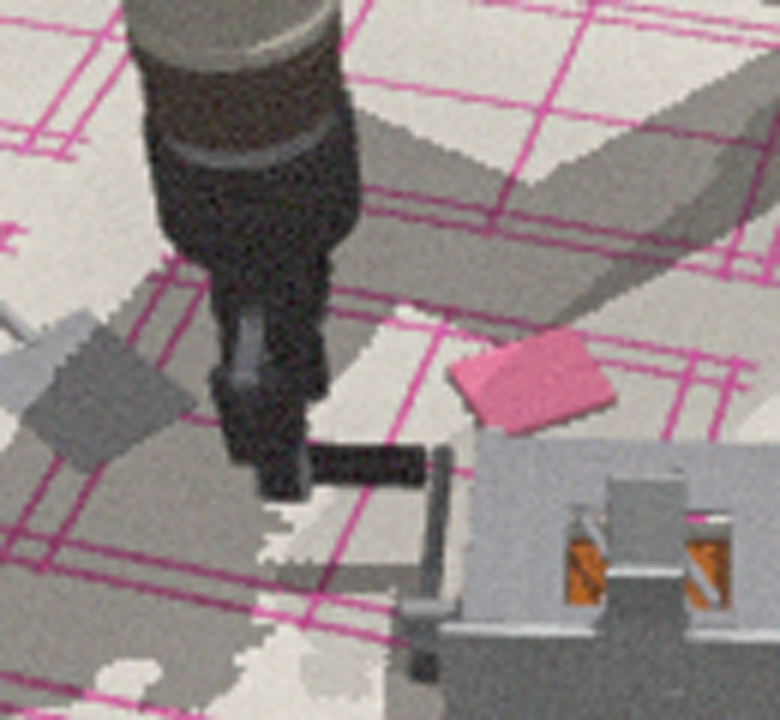

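Fingers straddle the handle's outer half. Lower the remaining ~17 mm and close.

Emit:
play_rows(
  plan=[0.9, 0, -0.1, 0, 0, 0, 60, 1.6, 0, -0.1, 0, 0, 0, 60, 1.6, 0, -0.1, 0, 0, 0, 20, 1.6, 0, -0.1, 0, 0, 0, 0, 1.6, 0, -0.1, 0, 0, 0, 0],
)

```text
t: 9.3
tool_pos: [0.5522, -0.1865, 0.0235]
ee_rot: [0.438, 0.557, -0.44, 0.552]
force: [-3.5, -1.3, 1.9]
gripper_width: 0.0161
```

Emit:
play_rows(
  plan=[0, 0, 0, 0, 0, 0, 0, 0, 0, 0, 0, 0, 0, 0, 0, 0, 0, 0, 0, 0, 0],
)

```text
t: 9.55
tool_pos: [0.5521, -0.1865, 0.0238]
ee_rot: [0.438, 0.557, -0.44, 0.552]
force: [-1.6, -0.1, 1.4]
gripper_width: 0.0156
```

```bash
python3 look.py scene g27 130 160 120 130 6; python3 -c "
from h import *
T=show((.552,-.187,.022),12.9)['tool_pos']
"
```

```text
t 9.60 pos [ 0.5522 -0.1865  0.0238] F [-1.2 -0.   1.1] w 0.0155 q [-0.33  0.53 -0.03  1.02  0.    1.01]
shift cm [ 0.18 -0.03  0.04] rot deg [ 0.4 -0.2  0.3] dist 0.19
```

View pics/g27.png

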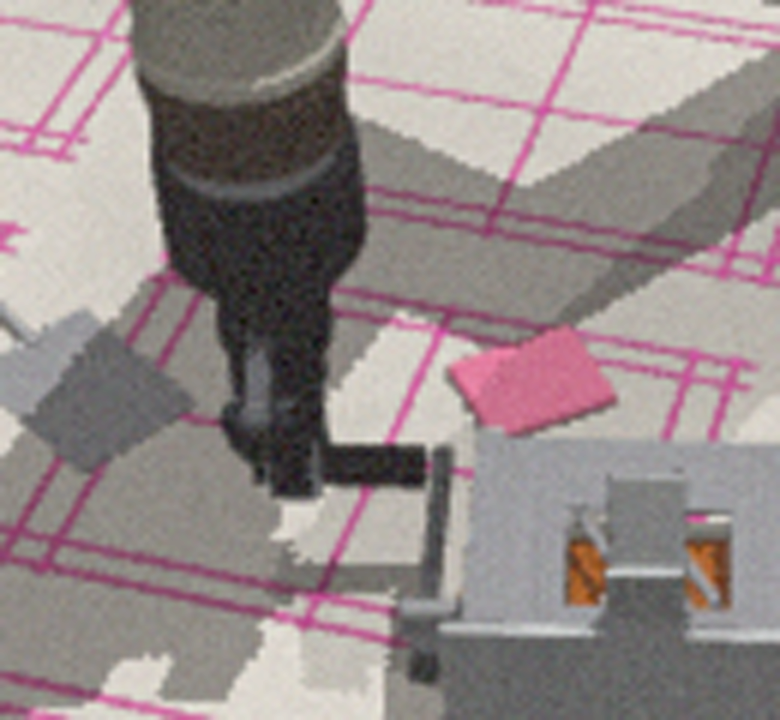

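Emit:
play_rows(
  plan=[-0.5, 0.05, 0, 0, 0, 0, 0, -1.1, 0.18, 0, 0, 0, 0, 0, -1.65, 0.34, 0, 0, 0, 0, 0, -2.2, 0.5, 0, 0, 0, 0, 0, -2.2, 0.5, 0, 0, 0, 0, 0],
)

```text
t: 10.02
tool_pos: [0.5571, -0.1854, 0.0471]
ee_rot: [0.438, 0.557, -0.44, 0.552]
force: [-3.7, -0.6, 1.5]
gripper_width: 0.0157
```

```bash
python3 look.py scene g28 130 160 120 130 6; python3 -c "
from h import *
T=show((.552,-.187,.022),12.9)['tool_pos']
"
```

```text
t 10.07 pos [ 0.557  -0.1854  0.0466] F [-3.7  1.   1.7] w 0.0155 q [-0.32  0.52  0.01  1.08 -0.    1.02]
shift cm [ 2.47 -0.51  0.05] rot deg [ 0.4 -0.2  0.3] dist 2.52
```

View pics/g28.png

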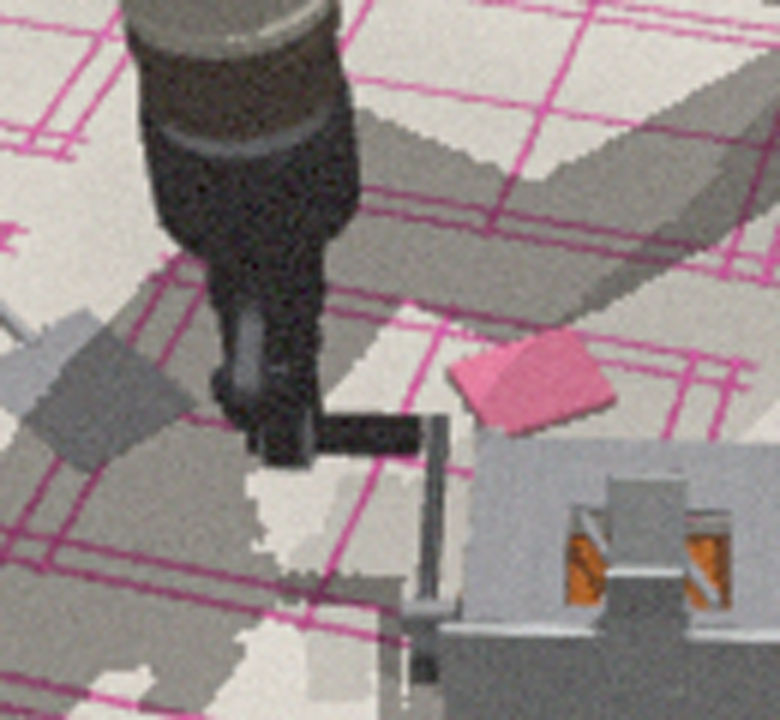

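Emit:
play_rows(
  plan=[-1.0, 0.45, 0, 0, 0, 0, 0, -1.9, 1.0, 0, 0, 0, 0, 0, -2.8, 1.7, 0, 0, 0, 0, 0, -3.6, 2.5, 0, 0, 0, 0, 0, -3.6, 2.5, 0, 0, 0, 0, 0],
)

```text
t: 10.48
tool_pos: [0.5812, -0.1798, 0.0836]
ee_rot: [0.438, 0.557, -0.44, 0.552]
force: [-6.7, -0.5, 4.0]
gripper_width: 0.0153
```

```bash
python3 -c "
from h import *
T=show((.552,-.187,.022),12.9)['tool_pos']
"
```

```text
t 10.48 pos [ 0.5812 -0.1798  0.0836] F [-6.7 -0.5  4. ] w 0.0153 q [-0.3   0.52  0.13  1.19 -0.    1.04]
shift cm [ 6.19 -2.97  0.05] rot deg [ 0.4 -0.2  0.4] dist 6.86
```

Emit:
play_rows(
  plan=[-0.7, 0.95, 0, 0, 0, 0, 0, -1.3, 1.95, 0, 0, 0, 0, 0, -1.75, 3.1, 0, 0, 0, 0, 0, -2.0, 4.3, 0, 0, 0, 0, 0, -2.0, 4.3, 0, 0, 0, 0, 0],
)

```text
t: 10.9
tool_pos: [0.6234, -0.1699, 0.1049]
ee_rot: [0.437, 0.557, -0.44, 0.552]
force: [-7.8, 0.2, 8.2]
gripper_width: 0.0159
```

```bash
python3 look.py scene g30 130 160 120 130 6;python3 -c "
from h import *
T=show((.552,-.187,.022),12.9)['tool_pos']
"
```

```text
t 10.95 pos [ 0.623  -0.1699  0.1048] F [-7.2  0.7  7.2] w 0.0154 q [-0.27  0.58  0.29  1.29 -0.    1.07]
shift cm [ 8.34 -7.24  0.05] rot deg [ 0.4 -0.2  0.5] dist 11.04
```

View pics/g30.png

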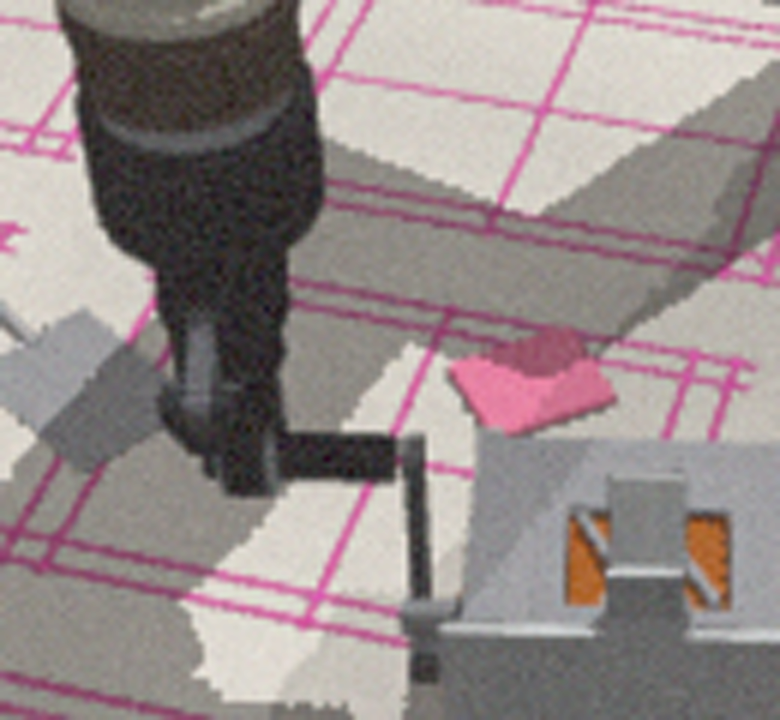

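Emit:
play_rows(
  plan=[-0.2, 0.7, 0, 0, 0, 0, 0, -0.25, 1.4, 0, 0, 0, 0, 0, -0.2, 2.0, 0, 0, 0, 0, 0, -0.2, 2.3, 0, 0, 0, 0, 0, -0.2, 2.3, 0, 0, 0, 0, 0],
)

```text
t: 11.37
tool_pos: [0.642, -0.1654, 0.1066]
ee_rot: [0.436, 0.558, -0.442, 0.55]
force: [-10.7, -2.0, 4.4]
gripper_width: 0.0155
```

```bash
python3 look.py scene g31 130 160 120 130 6;python3 -c "
from h import *
T=show((.552,-.187,.022),12.9)['tool_pos']
"
```

```text
t 11.42 pos [ 0.642  -0.1654  0.1066] F [-9.7 -2.3  4.4] w 0.0157 q [-0.25  0.63  0.37  1.33 -0.    1.09]
shift cm [ 8.59 -9.14  0.07] rot deg [ 0.3 -0.2  0.8] dist 12.54
```

View pics/g31.png

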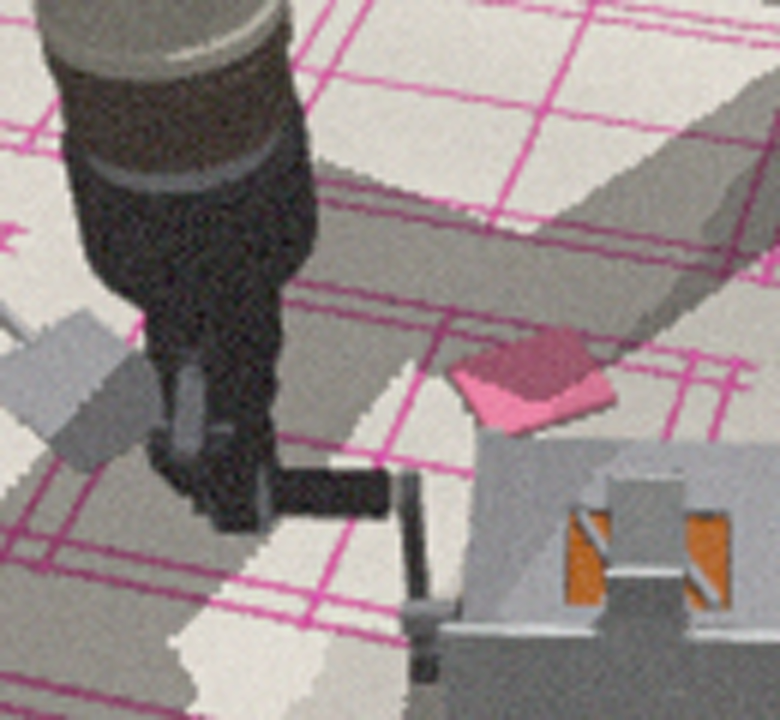

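Emit:
play_rows(
  plan=[0, 0.5, 0, 0, 0, 0, 0, 0, 0.8, 0, 0, 0, 0, 0, 0, 0.8, 0, 0, 0, 0, 0, 0, 0.8, 0, 0, 0, 0, 0, 0, 0.8, 0, 0, 0, 0, 0],
)

```text
t: 11.83
tool_pos: [0.6418, -0.1654, 0.1064]
ee_rot: [0.432, 0.561, -0.447, 0.546]
force: [-20.7, -4.0, 9.3]
gripper_width: 0.0155
```

```bash
python3 look.py scene g32 120 160 140 130 5;python3 look.py top g33 130 200 90 110 7;python3 -c "
from h import *
T=show((.552,-.187,.022),12.9)['tool_pos']
x=np.array([np.cos(.225),np.sin(.225),0]);p=np.array([-x[1],x[0],0]);A=np.array([.606-.0006+0,-.0247,0])
J=np.array([.664,-.0115,0])-.061*x
ax=J-.093*p
for a in (1.3,1.4,1.46,1.5,1.6): print(a,'handle inner end px',(proj('scene',ax-.09*np.cos(a)*x+[0,0,.06+.09*np.sin(a)])-[160,120])*5)
"
```

```text
t 11.93 pos [ 0.6418 -0.1654  0.1064] F [-20.5  -3.6  10. ] w 0.0155 q [-0.25  0.64  0.39  1.35 -0.01  1.09]
shift cm [ 8.71 -8.99  0.1 ] rot deg [ 0.2 -0.2  1.7] dist 12.51
1.3 handle inner end px [330.39214127 419.27529853]
1.4 handle inner end px [328.08673126 430.58615358]
1.46 handle inner end px [326.72781824 438.27078468]
1.5 handle inner end px [325.83579659 443.75444251]
1.6 handle inner end px [323.66781367 458.66704476]
```

View pics/g32.png

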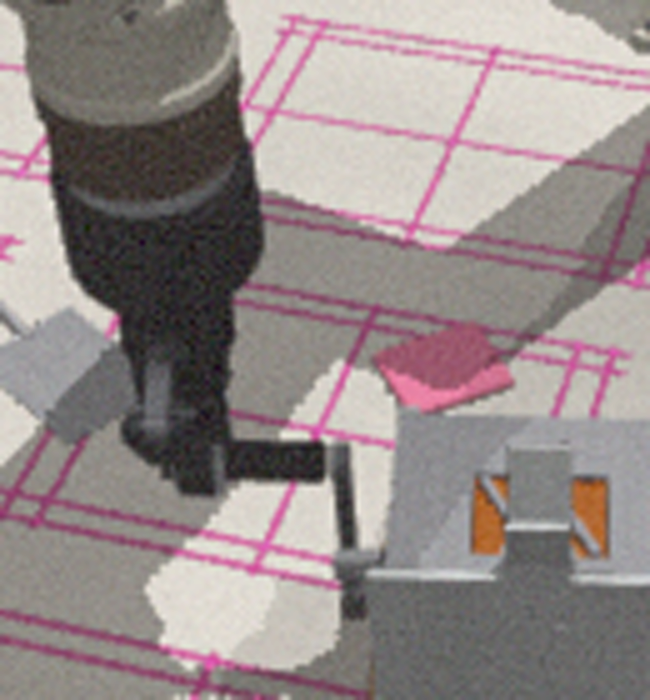

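View pics/g33.png

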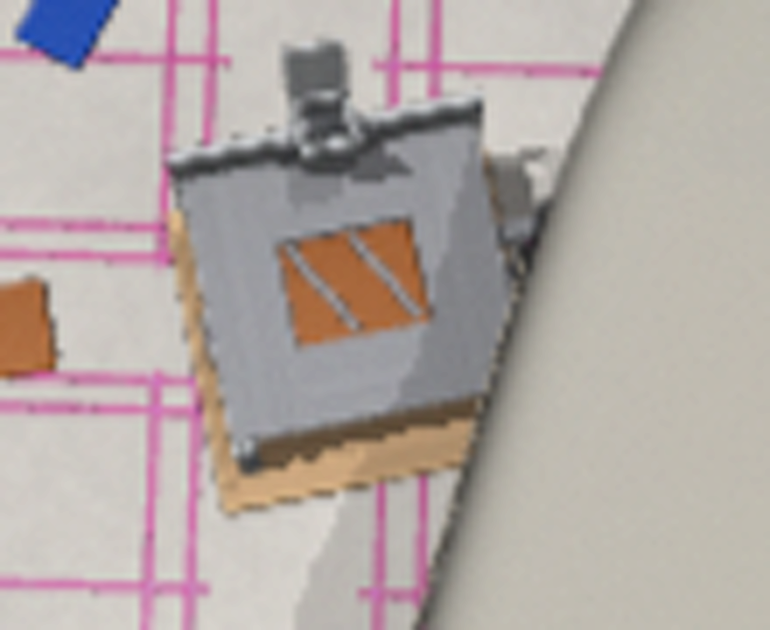

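```bash
python3 -c "
from bench import arm
print(arm.state()['force'],arm.state()['gripper_width'],arm.state()['qvel'].round(3)); arm.close_job()"
```

```text
[-20.46004043  -3.63988176   9.99523606] 0.015514401500469678 [ 0.001 -0.001 -0.002 -0.001 -0.     0.   ]
the job is handed in; nothing more can be done
```

I moved the clip from its stand onto the fence and let go of it. Then I swung the lever up to its stop by the black handle and handed the job in with the gripper still holding it; handing in gives no verdict.

**Last checks:**
- **Clip:** it stands upright over tab and fence, within about 2 mm of the tab's middle. Its jaw tips are at about z 126 mm, roughly 24 mm below the edge.
- **Lever:** it is at about 1.6 rad. Pushing further did not move the handle, and the force on the tool only rose to about 20 N.
- **Biscuit:** it fills the stencil window right under the stencil. I did not measure its height.
- **Stencil and other things:** the stencil shows no visible shift. I saw no bystander move in the pictures, but I did not measure them.
- **Time:** it took about 12 s.

**One disagreement:** the camera images showed the fingertips about 30 mm higher than the reported tool position. I set the heights of both grasps and of the clip from the images, and they worked.

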